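Turn the tube rotator's wheel until its port is on top, then load the tube

TASK

The port in the wheel of the bench tube rotator has stopped out of sight below. Turn the wheel by the friction of a fingertip laid on one of its two black rims, never pressing the wheel with more than 20 N, until the port points straight up and the wheel stands still there. Then take the capped 50 ml tube that stands alone in the middle of the rack's row nearest to you, slide it upright all the way down into the port, and let go; leave the other two tubes, the rack, the carton and the small cup where they are.

Things in the scene. Friction and masses are not known exactly. Their poses are not given: they have to be found in the camera images.
- rotor: White bench tube rotator, fixed: a housing 156 (x) x 124 (y) mm, open at the top, with a wheel in it. Origin: centre of its underside; axes along its sides, z up. Front and rear walls (x = -78, +78 mm) are 83 mm high, side walls (y = +-55 mm) 73 mm, and 112 mm within 28 mm of x = 0; so the wheel's top third can be reached from above.
- axle (a point): Middle of the wheel's axle, fixed to the housing, 85 mm above its underside; axes as the rotor's, the axle lies along y. The wheel turns endlessly both ways with a slight drag (0.035 N m, about 0.6 N at the rim) and stays where it is left. Its bearings are sprung: pressed straight down it gives 1 mm per 5 N after a preload of about 2 N, to a stop at 6 mm. Pressing down beside the top also turns it.
- rim_left (a point): Top of the wheel's left rim (nominal, fixed to the housing): black rubber, 20 mm wide along y, centred 33 mm from the wheel's middle, radius 60 mm about a centre up to 4 mm off the axle in an unstated direction. It runs out of true, so its real top lies 141 to 149 mm above the housing's underside. Its grip on a fingertip is not known exactly.
- rim_right (a point): The same on the right rim (33 mm to -y). Between the rims is a white skin 46 mm wide, of 54 mm radius, with the port in it.
- port_mouth (a point): Centre of the mouth of the wheel's port, 58 mm from the axle: a grey round sleeve, 31 mm bore, slightly flared, 76 mm deep, lying radially half-way between the rims, the wheel's only opening. z points out of the port. At first it points downward, hidden in the housing; pointing straight up, its mouth is 143 mm above the housing's underside.
- port_floor (a point): Centre of the port's flat floor, 18 mm beyond the axle, 76 mm from the mouth. Axes as port_mouth.
- tube_center (a point): Centre (half-way up) of the tube to load: clear self-standing 50 ml tube, flat foot, blue screw cap, 113 mm tall, 20 to 45 g; body 28 mm across (about 2 mm play all round in the port), cap 34 mm across from 98 mm above the foot to the top. z points to the cap. It stands in the middle hole of the rack's row nearest to the robot. Lift by the cap, 49 mm above this point.
- tube_foot (a point): Centre of the underside of the same tube, 56.5 mm below its centre.
- rack: Green rack, 116 (x) x 190 (y) x 66 mm, fixed, 3 rows of 5 square holes of 30 mm at a pitch of 37 mm. Origin: centre of its underside, long side along y. Tubes stand on its floor, 4 mm above its underside. The tube to load stands at x = -37, y = 0 mm.
- tube_left: Like tube, in the rear left hole of the rack (x = 37, y = 73 mm in the rack's frame); stays there. Origin: centre of its foot.
- tube_right: Like tube, in the rear right hole of the rack (x = 37, y = -73 mm); stays there. Origin: centre of its foot.
- reagent_carton: Small white carton 32x46x62 mm standing on the worktop; stays there. Origin: centre of its underside.
- cup_white: Small white cup 31 mm across, 32 mm tall, standing on the worktop; stays there. Origin: centre of its underside.

How it is judged (in metres and radians):
On the way:
1. the port points straight up (within 0.10 rad) and stays so, with the tube still in the rack (angle between port_mouth's own z axis and vertical below 0.1 rad and z of tube_foot in the frame of rack below 0.03 m and contact force between the fingers and rotor below 0.5 N), for 0.3 s.
At the end, for the whole second after the job is handed in: the port points straight up within 0.10 rad; the tube is in it, its foot within 6 mm of the port's floor, cap up (tilt under 0.16 rad), at rest and released (angle between port_mouth's own z axis and vertical below 0.1 rad and distance between tube_foot and port_floor below 0.006 m and angle between tube_center's own z axis and vertical below 0.16 rad and linear speed of tube below 0.02 m/s); the robot touches nothing.
It fails at once if the wheel is pressed with more than 20 N (contact force between wheel and anything else above 20 N).
It fails at once if another tube is moved by more than 15 mm (distance of any of tube_left, tube_right from where it was at the start of the episode above 0.015 m).
It fails at once if the carton or the cup is moved by more than 15 mm (distance of any of reagent_carton, cup_white from where it was at the start of the episode above 0.015 m).
It also fails if it takes over 67 s, if anything falls off the work surface, if the arm or the gripper's body presses on something with over 40 N, if the wrist force passes 120 N, or if a joint passes its speed limit or range.

ROBOT

A 6-joint arm with a two-finger parallel gripper is mounted at the origin on a cart in front of the work surface, level with it; the furniture and walls round the work are solid. World frame = base frame: x ahead of the robot, y to its left, z up, the work surface at z = 0. Lengths are in mm, angles in rad, forces in N, time in s.
With the tool pointing down it reaches from about 275 to 750 mm from the base axis. Payload 10.2 kg.
Tool frame: the origin (TCP) lies at the very end of the fingers, on their centre line; the grasp point (between the pads) lies 19 mm behind it; y points along the fingers, x is the direction in which the jaws open and shut, and the axes are right-handed (so a half turn about y gives the same grasp; the last joint's range is limited). The gripper opens to 85 mm and grips with 20 to 120 N. Pads are 22 mm wide; open, the fingers measure 114 mm over their backs; the gripper's body (76 mm by 85 mm) begins 54 mm behind the grasp point. The pads swing forward as they close: fully open they stand 13 mm farther back than shut.
Start: joints at [1.097, 0.313, 1.498, -0, 1.331, -0.223], TCP at [130.307, 508.578, 231.294] pointing down, gripper open.
Joint ranges: [-2.94, 2.94], [-0.97, 2.17], [0.19, 2.56], [-1.23, 4.37], [0.02, 3.11], [-2.88, 2.88]. Speed limits (rad/s): [2.39, 2.39, 3.01, 3.14, 3.14, 3.14].

INTERFACE

Orientations are given as a unit quaternion [w, x, y, z].
In Python, from rig import telemetry, imaging, ctrl gives the robot as it stands.
- The arm moves only by the shell command python3 -m handwheel 'ROWS' [FORCE]. ROWS is JSON, a list of rows, each an object with "delta_pos": the shift along the tool's x, y, z in cm, a list of three; "twist": the turn, a rotation vector about the tool's x, y, z in rad, a list of three; "jaw": the opening, from 0 (shut) to 1 (fully open). A call has exactly 10 rows; each row is the pose to reach, as a shift and turn from the pose commanded when the call began, along the tool's axes at that moment; what a row does not reach only later rows make up. A row lasts 1/12 s, in which the tool goes at most 41.7 mm and 7.16 degrees, less where a joint would pass 70% of its speed; a pose out of reach is approached as far as the arm can. A call with a gripper value outside its range is refused whole. The fingers move at their own pace and stop on an object; FORCE is the grip in N (left out, the last holds). Time passes only in rows, so rows that repeat a pose let the fingers close, or fill a call up. It gives the time, the measured TCP pose, the force and the opening at its end, in the units of the state.
- telemetry.sense(): the state, without advancing time (a new reading comes with each control period).
- imaging.capture(name): name is "scene" or "top" or "wrist"; returns a dict with "frame" (384x512x3 uint8, red, green, blue), "z_map" (384x512 float32, mm along the optical axis (not along the pixel's ray), 0 where there is no reading), "fx", "fy", "cx", "cy" (pixels), "rvec" (rotation vector, rad) and "tvec" (3), from world to camera coordinates, as OpenCV has them. Camera axes: x right, y down, z forward; pixel columns grow to the right and rows downward; lengths in mm; the calibration is good to about 2 mm. A picture is of the moment at which its call begins.
- ctrl.finish_job(): hands the job in, once; it reports no verdict.
The state is a dict: "time_s": time; "joints": joint angles; "dq": joint speeds; "tau": joint torques, N m; "eef_pos": TCP position; "ee_rot": TCP orientation; "force": force on the tool from outside, world axes, zero at the start; "wrist_torque": the same for the moment, N m; "grip_width": opening from 0.0 (shut) to 1.0 (fully open).
Only numpy, scipy, OpenCV 4.12 (cv2) and the standard library are available. Lean on these libraries where they do the work, as an engineer would, in place of code of your own. Each camera call takes 0.05 s, during which the arm holds its last target.

## Working session

There is one attempt and no reset: what is moved stays moved. The work goes in short steps, Python scripts to look and compute and a shell command to move; the robot and the scene stay as the last step left them, time stands still between calls to the robot, and variables do not carry over. Pictures are saved under pics/ and viewed, and the job is handed in when it is done.

```bash
ls; mkdir -p pics; python3 - <<'E'
from rig import telemetry, imaging
import cv2,numpy as np,pickle
s=telemetry.sense(); print(s)
d={}
for n in ["scene","top","wrist"]:
    c=imaging.capture(n); d[n]=c
    cv2.imwrite(f"pics/{n}0.png",c["frame"][:,:,::-1]); print(n,c["fx"],c["fy"],c["cx"],c["cy"],c["rvec"],c["tvec"])
pickle.dump(d,open("c0.pkl","wb"))
E
```

```text
pics
{'time_s': 0.0, 'joints': array([ 1.09663377e+00,  3.13433208e-01,  1.49843441e+00, -3.56637546e-06,
        1.33099738e+00, -2.23417096e-01]), 'dq': array([ 2.90440170e-05,  2.74056109e-04, -5.92745440e-04,  1.61044671e-03,
       -5.42802413e-04,  1.88462552e-04]), 'tau': array([ 2.90643235e-03, -4.12280738e+01, -2.59738648e+01, -1.86766511e-05,
        4.23581965e-03, -1.39988714e-05]), 'eef_pos': array([130.16774047, 508.34303218, 230.74467408]), 'ee_rot': array([-0.55840621,  0.55878887,  0.43314632, -0.43396056]), 'force': array([ 0.13772314,  0.23239979, -0.39816222]), 'wrist_torque': array([-0.02978375,  0.01290077, -0.03296373]), 'grip_width': 1.0000100996451307}
scene 454.3004647208449 454.3004647208449 253.6089171350889 183.72179998326556 [ 2.1668976  -0.8776221   0.36423035] [-385.4184206   352.26816986 1015.32343587]
top 418.17784441334663 418.17784441334663 249.70266800526647 192.95023507409581 [ 2.19155435 -2.16971398  0.13132697] [  -1.8070506   553.54519558 1219.69456216]
wrist 271.6888481394088 271.6888481394088 256.4547638958523 190.5621908101978 [-2.2669216  -1.75936164 -0.28750671] [-523.72680401  -41.14122688  382.37630233]
```

View pics/scene0.png

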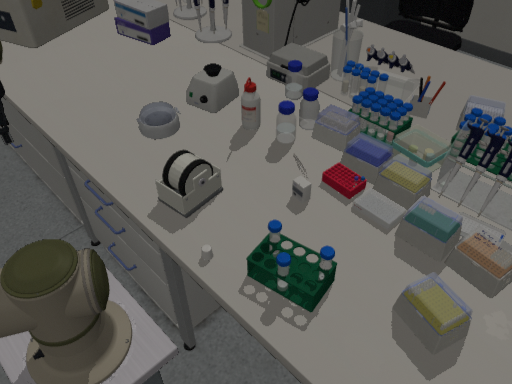

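View pics/top0.png

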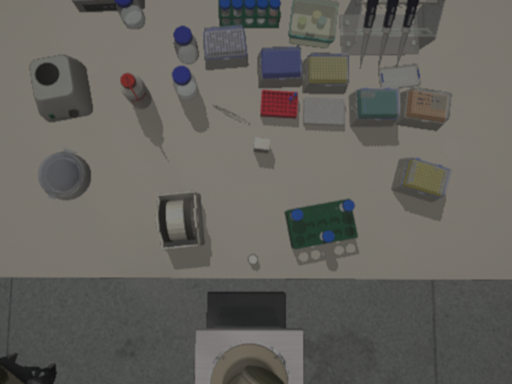

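View pics/wrist0.png

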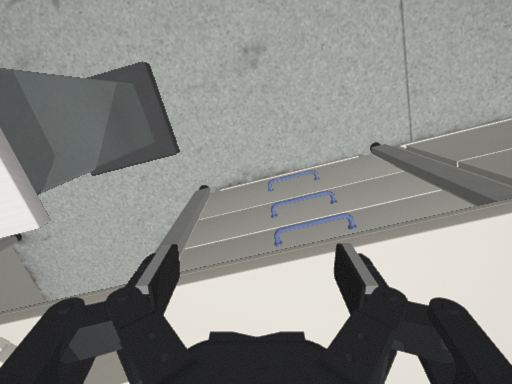

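```bash
cat > h.py <<'E'
import numpy as np,cv2,pickle
from scipy.spatial.transform import Rotation as R
def cam(c):
    Rm=cv2.Rodrigues(np.array(c["rvec"],float))[0]; return Rm,np.array(c["tvec"],float).ravel()
def ray_plane(c,uv,z):
    Rm,t=cam(c); uv=np.atleast_2d(np.asarray(uv,float))
    d=np.c_[(uv[:,0]-c["cx"])/c["fx"],(uv[:,1]-c["cy"])/c["fy"],np.ones(len(uv))]@Rm
    o=-Rm.T@t
    return o+d*((z-o[2])/d[:,2])[:,None]
def cloud(c):
    Rm,t=cam(c); h,w=c["z_map"].shape; u,v=np.meshgrid(np.arange(w),np.arange(h)); Z=c["z_map"]
    P=np.stack([(u-c["cx"])/c["fx"]*Z,(v-c["cy"])/c["fy"]*Z,Z],-1)
    return (P-t)@Rm
def project(c,p):
    Rm,t=cam(c); q=np.atleast_2d(p)@Rm.T+t
    return np.c_[q[:,0]/q[:,2]*c["fx"]+c["cx"],q[:,1]/q[:,2]*c["fy"]+c["cy"]]
E
python3 - <<'E'
from h import *
d=pickle.load(open("c0.pkl","rb"))
for n,(x0,y0,x1,y1) in {"scene":(140,130,350,310),"top":(140,180,370,280)}.items():
    f=d[n]["frame"][y0:y1,x0:x1,::-1]; k=3.3
    f=cv2.convertScaleAbs(f,alpha=1.5)
    cv2.imwrite(f"pics/{n}0z.png",cv2.resize(f,None,fx=k,fy=k,interpolation=cv2.INTER_CUBIC))
P=cloud(d["top"])
Z=P[...,2]
for (x0,x1,y0,y1) in [(155,207,190,252),(283,360,198,252),(250,275,135,155),(246,260,252,268)]:
    m=np.zeros(Z.shape,bool); m[y0:y1,x0:x1]=1
    print((x0,y0),Z[m].max())
hsv=cv2.cvtColor(d["top"]["frame"],cv2.COLOR_RGB2HSV)
m=cv2.inRange(hsv,(105,120,60),(130,255,255)); m[:190]=0;m[255:]=0;m[:,:280]=0
n,l,s,ce=cv2.connectedComponentsWithStats(m)
for i in range(1,n): 
  if s[i,4]>15: print(s[i],ce[i],ray_plane(d["top"],ce[i],117))
hsv=cv2.cvtColor(d["scene"]["frame"],cv2.COLOR_RGB2HSV)
m=cv2.inRange(hsv,(105,120,60),(130,255,255)); m[:215]=0;m[300:]=0;m[:,350:]=0;m[:,:250]=0
n,l,s,ce=cv2.connectedComponentsWithStats(m)
for i in range(1,n): 
  if s[i,4]>15: print(s[i],ce[i],ray_plane(d["scene"],ce[i],111))
E
```

```text
(155, 190) 1268.1261523286048
(283, 198) 1268.1261523286048
(250, 135) 1268.1261523286048
(246, 252) 37.07957554409329
[343 200  11  12 101] [347.97029703 205.18811881] [[ 513.55039775 -267.25010831  117.        ]]
[292 209  11  12 110] [296.91818182 214.42727273] [[ 486.51597027 -125.24212002  117.        ]]
[323 230  12  12 111] [328.09009009 236.01801802] [[ 428.00345511 -211.06267112  117.        ]]
[268 220  14  13 141] [274.56028369 225.9929078 ] [[ 482.42571556 -129.89568774  111.        ]]
[320 246  15  14 164] [327.12804878 252.60365854] [[ 509.64495948 -272.79480715  111.        ]]
[276 253  15  14 168] [283.29166667 259.35714286] [[ 423.38993981 -215.56006249  111.        ]]
```

View pics/scene0z.png

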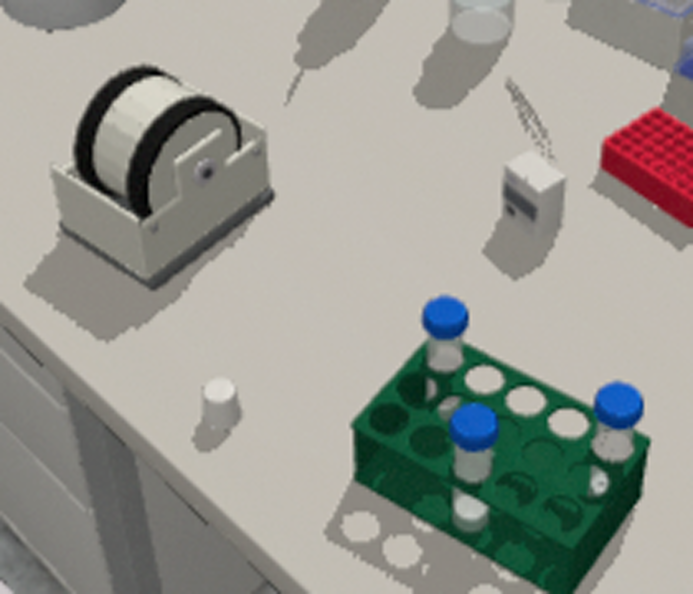

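View pics/top0z.png

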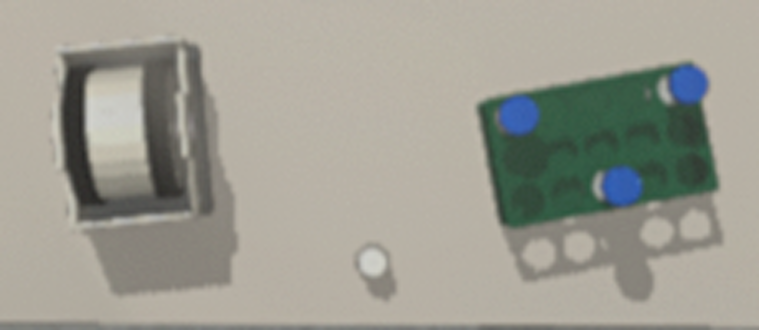

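```bash
python3 - <<'E'
from h import *
d=pickle.load(open("c0.pkl","rb"))
for n,roi in {"top":(150,212,185,260),"scene":(150,225,140,215)}.items():
    c=d[n];P=cloud(c);x0,x1,y0,y1=roi
    Q=P[y0:y1,x0:x1].reshape(-1,3); Q=Q[c["z_map"][y0:y1,x0:x1].ravel()>0]
    Q=Q[(Q[:,2]<170)]
    for lo,hi in [(20,75),(66,90),(95,118),(120,160)]:
        q=Q[(Q[:,2]>lo)&(Q[:,2]<hi)]
        if len(q)>5: print(n,lo,hi,len(q),q.min(0).round(),q.max(0).round(),cv2.minAreaRect(q[:,:2].astype(np.float32)))
    print(np.sort(Q[:,2])[-10:].round(1))
    i=np.argsort(Q[:,2])[-60:]; print(Q[i].mean(0))
Pt=cloud(d["top"])
print(Pt[225,155:210].round(0)[:,[0,1,2]].tolist())
print("rack")
Q=Pt[195:255,280:360].reshape(-1,3);q=Q[(Q[:,2]>55)&(Q[:,2]<75)]
print(len(q),cv2.minAreaRect(q[:,:2].astype(np.float32)))
Q=Pt[245:270,240:265].reshape(-1,3);q=Q[(Q[:,2]>25)&(Q[:,2]<40)];print("cup",q.mean(0),len(q))
Q=Pt[130:160,245:280].reshape(-1,3);q=Q[(Q[:,2]>50)&(Q[:,2]<70)];print("carton",q.mean(0),len(q))
E
```

```text
top 20 75 295 [394. 145.  20.] [553. 273.  75.] ((470.653564453125, 207.87564086914062), (153.0562286376953, 115.5852279663086), 7.036341190338135)
top 66 90 355 [390. 145.  66.] [553. 273.  90.] ((472.0379333496094, 206.17123413085938), (157.1029815673828, 119.30750274658203), 7.036340713500977)
top 95 118 379 [410. 149.  95.] [533. 265. 118.] ((471.8773193359375, 207.50906372070312), (115.59614562988281, 117.51598358154297), 6.400872707366943)
top 120 160 1045 [421. 161. 120.] [523. 254. 149.] ((470.86700439453125, 207.88137817382812), (95.56515502929688, 87.21957397460938), 6.528629779815674)
[145.  145.1 145.2 145.3 145.8 145.9 146.1 146.2 146.4 149.4]
[470.36057257 202.89191923 143.88621366]
scene 20 75 1070 [384. 139.  20.] [552. 253.  75.] ((467.2412414550781, 203.65121459960938), (159.5640106201172, 115.67447662353516), 6.171036243438721)
scene 66 90 588 [384. 140.  66.] [552. 267.  90.] ((467.61102294921875, 201.51620483398438), (158.70208740234375, 115.46379089355469), 6.02193546295166)
scene 95 118 455 [405. 145.  95.] [526. 253. 118.] ((466.33868408203125, 197.86839294433
[... 1077 characters left out ...]
54.0, 171.0, 139.0], [454.0, 168.0, 139.0], [454.0, 166.0, 135.0], [454.0, 163.0, 142.0], [455.0, 162.0, 120.0], [455.0, 162.0, 98.0], [456.0, 163.0, 67.0], [455.0, 155.0, 113.0], [455.0, 152.0, 113.0], [455.0, 150.0, 105.0], [456.0, 151.0, 74.0], [456.0, 150.0, 50.0], [457.0, 151.0, 17.0], [457.0, 148.0, 13.0], [457.0, 145.0, 12.0], [458.0, 143.0, -2.0], [457.0, 140.0, 2.0], [458.0, 138.0, -3.0], [458.0, 134.0, 1.0], [458.0, 131.0, 3.0], [458.0, 128.0, -3.0], [458.0, 125.0, 0.0]]
rack
1298 ((465.3569030761719, -203.40963745117188), (115.40399932861328, 189.00506591796875), 10.907422065734863)
cup [360.04206093  -5.27178945  32.20469227] 66
carton [697.18579634 -28.99522996  62.49920499] 176
```

```bash
cat >> h.py <<'E'
def toolR(s):
    q=s["ee_rot"]; return R.from_quat([q[1],q[2],q[3],q[0]])
def goto(s,p,Rt=None,base=None):
    """delta in cm and twist from pose s to world p / orientation matrix Rt"""
    Rm=toolR(s); print("delta cm",(Rm.inv().apply(np.asarray(p)-s["eef_pos"])/10).round(2))
    if Rt is not None: print("twist",(Rm.inv()*R.from_matrix(Rt)).as_rotvec().round(3))
def down(yaw):
    "tool y down, tool x (jaw) at yaw in world"
    x=np.array([np.cos(yaw),np.sin(yaw),0]);y=np.array([0,0,-1.]);return np.c_[x,y,np.cross(x,y)]
E
python3 - <<'E'
from h import *
from rig import telemetry
s=telemetry.sense(); print(toolR(s).as_matrix().round(3))
yaw=np.deg2rad(6.5)
c=np.array([470,205]); ex=np.array([np.cos(yaw),np.sin(yaw)]);ey=np.array([-ex[1],ex[0]])
for y in [33,-33]:
  p=np.r_[c+ey*y,230]; print(p)
for a in [0,90,180,-90]:
  print(a);goto(s,p,down(yaw+np.deg2rad(a)))
E
```

```text
[[ 0.248 -0.    -0.969]
 [ 0.969 -0.001  0.248]
 [-0.001 -1.     0.   ]]
[466.26429395 237.78787124 230.        ]
[473.73570605 172.21212876 230.        ]
0
delta cm [-24.04   0.1  -41.62]
twist [ 0.000e+00  1.207e+00 -1.000e-03]
90
delta cm [-24.04   0.1  -41.62]
twist [-0.    -0.364 -0.001]
180
delta cm [-24.04   0.1  -41.62]
twist [-1.000e-03 -1.935e+00 -0.000e+00]
-90
delta cm [-24.04   0.1  -41.62]
twist [ 1.000e-03  2.777e+00 -1.000e-03]
```

```bash
python3 -m handwheel '[{"delta_pos":[-24.04,0.1,-39.0],"twist":[0,-0.364,0],"jaw":0},{"delta_pos":[-24.04,0.1,-39.0],"twist":[0,-0.364,0],"jaw":0},{"delta_pos":[-24.04,0.1,-39.0],"twist":[0,-0.364,0],"jaw":0},{"delta_pos":[-24.04,0.1,-39.0],"twist":[0,-0.364,0],"jaw":0},{"delta_pos":[-24.04,0.1,-39.0],"twist":[0,-0.364,0],"jaw":0},{"delta_pos":[-24.04,0.1,-39.0],"twist":[0,-0.364,0],"jaw":0},{"delta_pos":[-24.04,0.1,-39.0],"twist":[0,-0.364,0],"jaw":0},{"delta_pos":[-24.04,0.1,-39.0],"twist":[0,-0.364,0],"jaw":0},{"delta_pos":[-24.04,0.1,-39.0],"twist":[0,-0.364,0],"jaw":0},{"delta_pos":[-24.04,0.1,-39.0],"twist":[0,-0.364,0],"jaw":0}]' 40
python3 - <<'E'
from h import *
from rig import telemetry,imaging
s=telemetry.sense(); print(s["eef_pos"],s["grip_width"],s["force"],s["joints"]);print(toolR(s).as_matrix().round(3))
yaw=np.deg2rad(6.5);ex=np.array([np.cos(yaw),np.sin(yaw)]);ey=np.array([-ex[1],ex[0]])
p=np.r_[np.array([470,205])-33*ey-28*ex,170];print(p); goto(s,p,down(yaw+np.pi/2))
c=imaging.capture("wrist");cv2.imwrite("pics/w1.png",c["frame"][:,:,::-1]);pickle.dump(c,open("w1.pkl","wb"))
E
```

```text
time_s: 0.98
eef_pos: [410.2, 217.9, 230.4]
ee_rot: [-0.471, 0.471, 0.527, -0.527]
force: [0.1, 1.7, -0.2]
grip_width: 0.002
[410.18434416 217.87105903 230.44450015] 0.0019253615484127408 [ 0.0902986   1.73662868 -0.21417018] [ 2.35123130e-01  1.79675848e-01  1.67127513e+00  7.66961184e-05
  1.29064461e+00 -1.44875576e+00]
[[-0.113 -0.    -0.994]
 [ 0.994  0.    -0.113]
 [ 0.    -1.     0.   ]]
[445.9156941  169.04243878 170.        ]
delta cm [-5.26  6.04 -3.  ]
twist [-0. -0.  0.]
```

View pics/w1.png

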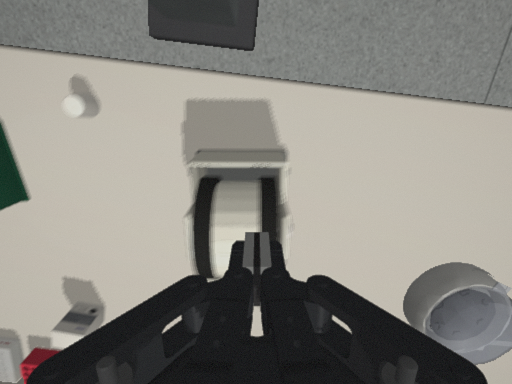

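```bash
python3 -m handwheel '[{"delta_pos":[-4.0,3.0,-2.0],"twist":[0,0,0],"jaw":0},{"delta_pos":[-4.0,3.0,-2.0],"twist":[0,0,0],"jaw":0},{"delta_pos":[-4.0,3.0,-2.0],"twist":[0,0,0],"jaw":0},{"delta_pos":[-4.0,3.0,-2.0],"twist":[0,0,0],"jaw":0},{"delta_pos":[-4.0,3.0,-2.0],"twist":[0,0,0],"jaw":0},{"delta_pos":[-4.0,3.0,-2.0],"twist":[0,0,0],"jaw":0},{"delta_pos":[-4.0,3.0,-2.0],"twist":[0,0,0],"jaw":0},{"delta_pos":[-4.0,3.0,-2.0],"twist":[0,0,0],"jaw":0},{"delta_pos":[-4.0,3.0,-2.0],"twist":[0,0,0],"jaw":0},{"delta_pos":[-4.0,3.0,-2.0],"twist":[0,0,0],"jaw":0}]' 40
cat > look.py <<'E'
import sys
from h import *
from rig import telemetry,imaging
n,tag=sys.argv[1:3]
s=telemetry.sense(); print(s["time_s"],s["eef_pos"].round(1),s["force"].round(2))
c=imaging.capture(n);f=c["frame"][:,:,::-1]
pickle.dump(c,open(f"{tag}.pkl","wb"))
if len(sys.argv)>3:
    x0,y0,x1,y1=map(int,sys.argv[3].split(",")); k=600/max(x1-x0,(y1-y0)*1.2)
    f=cv2.resize(cv2.convertScaleAbs(f[y0:y1,x0:x1],alpha=1.4),None,fx=k,fy=k,interpolation=cv2.INTER_CUBIC)
cv2.imwrite(f"pics/{tag}.png",f)
E
python3 look.py wrist w2
python3 - <<'E'
from h import *
from rig import telemetry,imaging
s=telemetry.sense()
yaw=np.deg2rad(6.5);ex=np.array([np.cos(yaw),np.sin(yaw)]);ey=np.array([-ex[1],ex[0]])
p=np.r_[np.array([470,205])-33*ey-28*ex,170];print(p); goto(s,p,down(yaw+np.pi/2))
E
```

```text
time_s: 1.87
eef_pos: [433.5, 182.4, 200.6]
ee_rot: [-0.471, 0.471, 0.528, -0.528]
force: [0.0, -0.6, 0.2]
grip_width: -0.001
1.8667 [433.5 182.4 200.6] [ 0.05 -0.6   0.19]
[445.9156941  169.04243878 170.        ]
delta cm [-1.46  3.05 -1.08]
twist [ 0. -0. -0.]
```

View pics/w2.png

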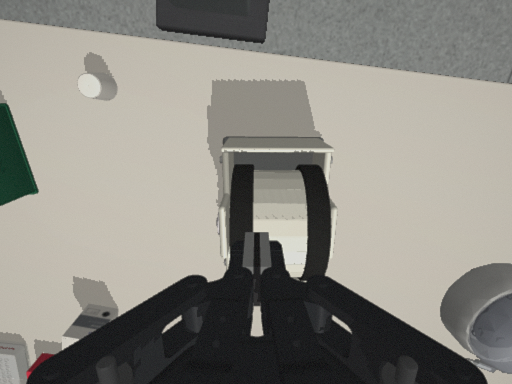

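```bash
python3 - <<'E'
from h import *
c=pickle.load(open("w2.pkl","rb"))
print("front wall corners z83", ray_plane(c,[(220,140),(332,140)],83).round(1))
print("rims edges at z~143 row215", ray_plane(c,[(229.5,215),(253,215),(306,215),(329,215)],139).round(1))
print("side-plates row215 z112", ray_plane(c,[(219,225),(335,225)],112).round(1))
P=cloud(c);m=np.zeros(P.shape[:2],bool);m[130:270,205:345]=1
q=P[m]; q=q[(q[:,2]>66)&(q[:,2]<90)];print(cv2.minAreaRect(q[:,:2].astype(np.float32)))
r=P[150:235,235:325].reshape(-1,3);print(r[:,2].max())
print("cup",ray_plane(c,[(89,85)],32))
yaw=np.deg2rad(6.5);ex=np.array([np.cos(yaw),np.sin(yaw)]);ey=np.array([-ex[1],ex[0]])
for r_ in (170,190,210,225):
  for u in (241,279,317):
    p=P[r_,u]; print(r_,u,p.round(1),(p[:2]-[470,205])@ex.round(4),(p[:2]-[470,205])@ey)
E
```

```text
front wall corners z83 [[391.8 142.2  83. ]
 [379.6 248.5  83. ]]
rims edges at z~143 row215 [[443.3 160.8 139. ]
 [441.1 180.  139. ]
 [436.2 223.4 139. ]
 [434.  242.2 139. ]]
side-plates row215 z112 [[466.8 150.2 112. ]
 [454.5 259.  112. ]]
((464.5334777832031, 203.80780029296875), (146.0105743408203, 120.00757598876953), 6.1988372802734375)
344.48398619232
cup [[357.1519648   -7.53479371  32.        ]]
170 241 [415.8 165.3  94.9] -58.39372645600658 -33.33313188655933
170 279 [416.6 203.3  74.8] -53.251669716353085 4.313441699954144
170 317 [407.7 236.7  94.7] -58.322135239789645 38.585986376132794
190 241 [427.2 167.7 119.7] -46.7766900411576 -32.21263252191418
190 279 [424.7 201.1 115.8] -45.46078593497083 1.2938584400093898
190 317 [420.1 233.9 118.5] -46.35034928520962 34.4107567261169
210 241 [440.4 169.7 132.8] -33.37621716293674 -31.755939556775637
210 279 [438.3 202.  129.1] -31.825430235553238 0.6099209367804113
210 317 [433.4 233.5 132.3] -33.17810666023192 32.4246103757951
225 241 [451.7 171.  138. ] -21.980957947538336 -31.681936958441288
225 279 [449.4 203.1 135.4] -20.69334288096209 0.4096113827982297
225 317 [444.9 234.5 137.3] -21.616302153314177 32.19905127834035
```

```bash
python3 -m handwheel '[{"delta_pos":[-0.75,2.0,-0.6],"twist":[0,0,0],"jaw":0},{"delta_pos":[-1.5,4.0,-1.3],"twist":[0,0,0],"jaw":0},{"delta_pos":[-1.5,4.8,-1.3],"twist":[0,0,0],"jaw":0},{"delta_pos":[-1.5,4.8,-1.3],"twist":[0,0,0],"jaw":0},{"delta_pos":[-1.5,4.85,-1.3],"twist":[0,0,0],"jaw":0},{"delta_pos":[-1.5,4.9,-1.3],"twist":[0,0,0],"jaw":0},{"delta_pos":[-1.5,4.95,-1.3],"twist":[0,0,0],"jaw":0},{"delta_pos":[-1.5,5.0,-1.3],"twist":[0,0,0],"jaw":0},{"delta_pos":[-1.5,5.05,-1.3],"twist":[0,0,0],"jaw":0},{"delta_pos":[-1.5,5.1,-1.3],"twist":[0,0,0],"jaw":0}]'
python3 look.py scene s3 140,130,350,310
```

```text
time_s: 2.75
eef_pos: [448.2, 168.9, 149.7]
ee_rot: [-0.471, 0.471, 0.528, -0.527]
force: [0.1, -1.0, -0.6]
grip_width: -0.002
2.75 [448.2 168.9 149.7] [ 0.08 -0.99 -0.58]
```

View pics/s3.png

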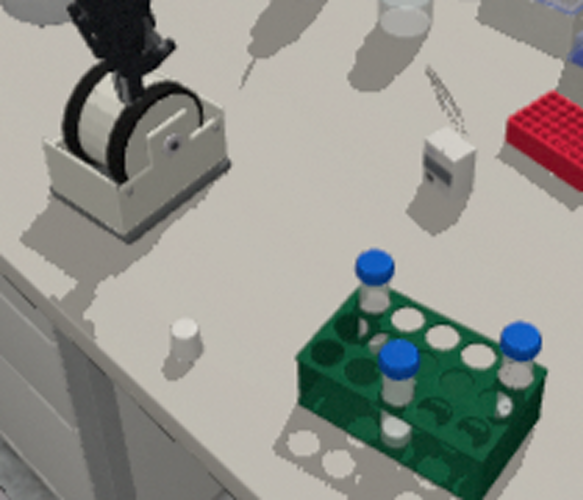

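```bash
python3 -m handwheel '[{"delta_pos":[0,0.05,0],"twist":[0,0,0],"jaw":0},{"delta_pos":[0,0.1,0],"twist":[0,0,0],"jaw":0},{"delta_pos":[0,0.15,0],"twist":[0,0,0],"jaw":0},{"delta_pos":[0,0.2,0],"twist":[0,0,0],"jaw":0},{"delta_pos":[0,0.25,0],"twist":[0,0,0],"jaw":0},{"delta_pos":[0,0.25,0],"twist":[0,0,0],"jaw":0},{"delta_pos":[0,0.25,0],"twist":[0,0,0],"jaw":0},{"delta_pos":[0,0.25,0],"twist":[0,0,0],"jaw":0},{"delta_pos":[0,0.25,0],"twist":[0,0,0],"jaw":0},{"delta_pos":[0,0.25,0],"twist":[0,0,0],"jaw":0}]'
```

```text
time_s: 3.63
eef_pos: [448.3, 168.8, 147.0]
ee_rot: [-0.471, 0.471, 0.527, -0.527]
force: [-0.0, -0.3, -0.3]
grip_width: 0.0
```

```bash
python3 -m handwheel '[{"delta_pos":[0,0.05,0],"twist":[0,0,0],"jaw":0},{"delta_pos":[0,0.1,0],"twist":[0,0,0],"jaw":0},{"delta_pos":[0,0.15,0],"twist":[0,0,0],"jaw":0},{"delta_pos":[0,0.2,0],"twist":[0,0,0],"jaw":0},{"delta_pos":[0,0.25,0],"twist":[0,0,0],"jaw":0},{"delta_pos":[0,0.25,0],"twist":[0,0,0],"jaw":0},{"delta_pos":[0,0.25,0],"twist":[0,0,0],"jaw":0},{"delta_pos":[0,0.25,0],"twist":[0,0,0],"jaw":0},{"delta_pos":[0,0.25,0],"twist":[0,0,0],"jaw":0},{"delta_pos":[0,0.25,0],"twist":[0,0,0],"jaw":0}]'
```

```text
time_s: 4.47
eef_pos: [448.2, 168.8, 144.5]
ee_rot: [-0.471, 0.471, 0.527, -0.527]
force: [-0.3, 0.2, -0.3]
grip_width: 0.0
```

```bash
python3 -m handwheel '[{"delta_pos":[0,0.05,0],"twist":[0,0,0],"jaw":0},{"delta_pos":[0,0.1,0],"twist":[0,0,0],"jaw":0},{"delta_pos":[0,0.15,0],"twist":[0,0,0],"jaw":0},{"delta_pos":[0,0.2,0],"twist":[0,0,0],"jaw":0},{"delta_pos":[0,0.25,0],"twist":[0,0,0],"jaw":0},{"delta_pos":[0,0.25,0],"twist":[0,0,0],"jaw":0},{"delta_pos":[0,0.25,0],"twist":[0,0,0],"jaw":0},{"delta_pos":[0,0.25,0],"twist":[0,0,0],"jaw":0},{"delta_pos":[0,0.25,0],"twist":[0,0,0],"jaw":0},{"delta_pos":[0,0.25,0],"twist":[0,0,0],"jaw":0}]'
```

```text
time_s: 5.3
eef_pos: [448.3, 168.8, 142.0]
ee_rot: [-0.471, 0.471, 0.527, -0.527]
force: [0.6, -0.5, 0.4]
grip_width: -0.003
```

```bash
python3 -m handwheel '[{"delta_pos":[0,0.05,0],"twist":[0,0,0],"jaw":0},{"delta_pos":[0,0.05,-0.3],"twist":[0,0,0],"jaw":0},{"delta_pos":[0,0.05,-0.6],"twist":[0,0,0],"jaw":0},{"delta_pos":[0,0.03,-0.9],"twist":[0,0,0],"jaw":0},{"delta_pos":[0,0.02,-1.2],"twist":[0,0,0],"jaw":0},{"delta_pos":[0,0,-1.5],"twist":[0,0,0],"jaw":0},{"delta_pos":[0,0,-1.8],"twist":[0,0,0],"jaw":0},{"delta_pos":[0,0,-2.1],"twist":[0,0,0],"jaw":0},{"delta_pos":[0,0,-2.4],"twist":[0,0,0],"jaw":0},{"delta_pos":[0,0,-2.4],"twist":[0,0,0],"jaw":0}]'
python3 look.py scene s4 140,130,350,310
```

```text
time_s: 6.13
eef_pos: [472.6, 171.5, 141.9]
ee_rot: [-0.471, 0.471, 0.528, -0.527]
force: [-0.0, -1.2, 0.2]
grip_width: -0.004
6.1333 [472.6 171.5 141.9] [-0.03 -1.24  0.24]
```

View pics/s4.png

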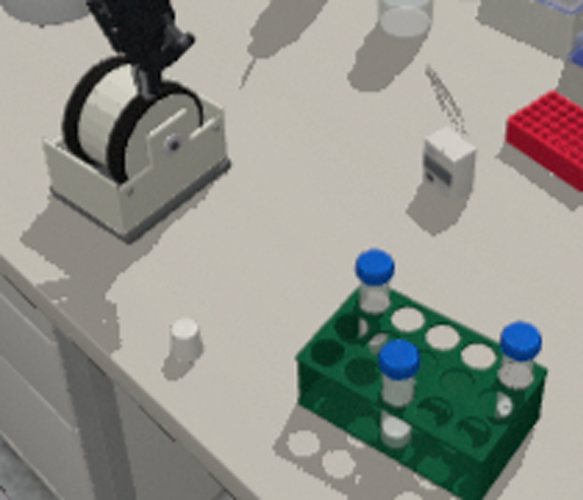

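```bash
python3 -m handwheel '[{"delta_pos":[0,0.05,0],"twist":[0,0,0],"jaw":0},{"delta_pos":[0,0.1,0],"twist":[0,0,0],"jaw":0},{"delta_pos":[0,0.15,0],"twist":[0,0,0],"jaw":0},{"delta_pos":[0,0.2,0],"twist":[0,0,0],"jaw":0},{"delta_pos":[0,0.2,0],"twist":[0,0,0],"jaw":0},{"delta_pos":[0,0.2,0],"twist":[0,0,0],"jaw":0},{"delta_pos":[0,0.2,0],"twist":[0,0,0],"jaw":0},{"delta_pos":[0,0.2,0],"twist":[0,0,0],"jaw":0},{"delta_pos":[0,0.2,0],"twist":[0,0,0],"jaw":0},{"delta_pos":[0,0.2,0],"twist":[0,0,0],"jaw":0}]'
python3 - <<'E'
from h import *
c=pickle.load(open("s4.pkl","rb"))
for p in [(472.6,171.5,141.9),(469+.113*33,204.5-33*.9936,145)]: 
  q=project(c,p)[0]; print(q,(q-[140,130])*600/216)
P=cloud(c)
print(c["z_map"][140:200,170:200].shape)
E
```

```text
time_s: 7.02
eef_pos: [472.3, 171.5, 140.3]
ee_rot: [-0.471, 0.471, 0.528, -0.527]
force: [-0.7, -1.0, 3.9]
grip_width: 0.0
[193.86673516 162.32763489] [149.62981989  89.79898581]
[193.73596622 161.40187443] [149.26657282  87.22742897]
(60, 30)
```

```bash
python3 -m handwheel '[{"delta_pos":[0,0.0,-0.3],"twist":[0,0,0],"jaw":0},{"delta_pos":[0,0.0,-0.6],"twist":[0,0,0],"jaw":0},{"delta_pos":[0,0.0,-0.9],"twist":[0,0,0],"jaw":0},{"delta_pos":[0,0.02,-1.2],"twist":[0,0,0],"jaw":0},{"delta_pos":[0,0.05,-1.5],"twist":[0,0,0],"jaw":0},{"delta_pos":[0,0.09,-1.8],"twist":[0,0,0],"jaw":0},{"delta_pos":[0,0.13,-2.1],"twist":[0,0,0],"jaw":0},{"delta_pos":[0,0.17,-2.3],"twist":[0,0,0],"jaw":0},{"delta_pos":[0,0.17,-2.3],"twist":[0,0,0],"jaw":0},{"delta_pos":[0,0.17,-2.3],"twist":[0,0,0],"jaw":0}]'
python3 look.py scene s5 140,130,350,310;python3 look.py top t5 140,180,230,260
```

```text
time_s: 7.85
eef_pos: [495.4, 174.0, 138.5]
ee_rot: [-0.471, 0.471, 0.528, -0.527]
force: [1.9, -0.8, 5.6]
grip_width: 0.001
7.85 [495.4 174.  138.5] [ 1.95 -0.76  5.55]
7.9 [495.3 174.  138.5] [ 1.56 -1.49  5.14]
```

View pics/s5.png

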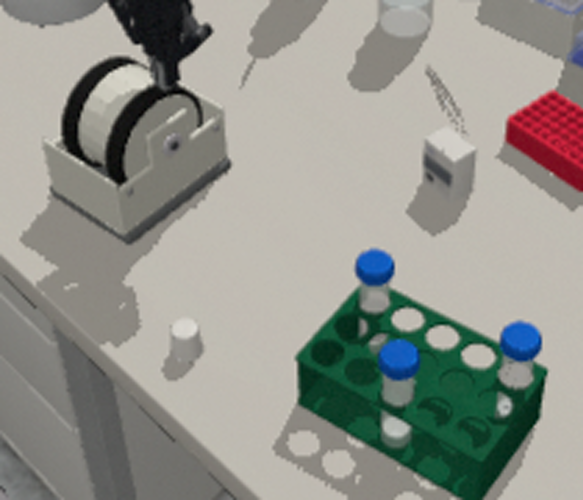

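```bash
python3 -m handwheel '[{"delta_pos":[0,-0.6,0],"twist":[0,0,0],"jaw":0},{"delta_pos":[0,-0.9,2.5],"twist":[0,0,0],"jaw":0},{"delta_pos":[0,-0.9,5.2],"twist":[0,0,0],"jaw":0},{"delta_pos":[0,-0.9,5.2],"twist":[0,0,0],"jaw":0},{"delta_pos":[0,-0.6,5.2],"twist":[0,0,0],"jaw":0},{"delta_pos":[0,-0.4,5.2],"twist":[0,0,0],"jaw":0},{"delta_pos":[0,-0.3,5.2],"twist":[0,0,0],"jaw":0},{"delta_pos":[0,-0.2,5.2],"twist":[0,0,0],"jaw":0},{"delta_pos":[0,-0.14,5.2],"twist":[0,0,0],"jaw":0},{"delta_pos":[0,-0.1,5.2],"twist":[0,0,0],"jaw":0}]'
```

```text
time_s: 8.78
eef_pos: [443.4, 168.2, 139.0]
ee_rot: [0.471, -0.471, -0.527, 0.528]
force: [0.3, -0.1, -0.3]
grip_width: 0.004
```

```bash
python3 -m handwheel '[{"delta_pos":[0,0.12,0],"twist":[0,0,0],"jaw":0},{"delta_pos":[0,0.06,-0.3],"twist":[0,0,0],"jaw":0},{"delta_pos":[0,-0.02,-0.6],"twist":[0,0,0],"jaw":0},{"delta_pos":[0,-0.09,-0.9],"twist":[0,0,0],"jaw":0},{"delta_pos":[0,-0.14,-1.2],"twist":[0,0,0],"jaw":0},{"delta_pos":[0,-0.17,-1.5],"twist":[0,0,0],"jaw":0},{"delta_pos":[0,-0.18,-1.8],"twist":[0,0,0],"jaw":0},{"delta_pos":[0,-0.18,-2.1],"twist":[0,0,0],"jaw":0},{"delta_pos":[0,-0.18,-2.4],"twist":[0,0,0],"jaw":0},{"delta_pos":[0,-0.18,-2.4],"twist":[0,0,0],"jaw":0}]'
```

```text
time_s: 9.62
eef_pos: [467.8, 171.0, 141.3]
ee_rot: [-0.471, 0.471, 0.528, -0.527]
force: [-0.2, -0.4, 3.6]
grip_width: 0.001
```

```bash
python3 -m handwheel '[{"delta_pos":[0,0.02,-0.3],"twist":[0,0,0],"jaw":0},{"delta_pos":[0,0.02,-0.6],"twist":[0,0,0],"jaw":0},{"delta_pos":[0,0.01,-0.9],"twist":[0,0,0],"jaw":0},{"delta_pos":[0,-0.01,-1.2],"twist":[0,0,0],"jaw":0},{"delta_pos":[0,-0.02,-1.5],"twist":[0,0,0],"jaw":0},{"delta_pos":[0,-0.03,-1.8],"twist":[0,0,0],"jaw":0},{"delta_pos":[0,-0.01,-2.1],"twist":[0,0,0],"jaw":0},{"delta_pos":[0,0.02,-2.4],"twist":[0,0,0],"jaw":0},{"delta_pos":[0,0.06,-2.7],"twist":[0,0,0],"jaw":0},{"delta_pos":[0,0.06,-2.7],"twist":[0,0,0],"jaw":0}]'
python3 look.py scene s6 140,130,350,310
```

```text
time_s: 10.45
eef_pos: [494.5, 174.0, 140.3]
ee_rot: [-0.471, 0.471, 0.528, -0.527]
force: [1.8, -1.0, 3.2]
grip_width: 0.006
10.45 [494.5 174.  140.3] [ 1.84 -0.96  3.18]
```

View pics/s6.png

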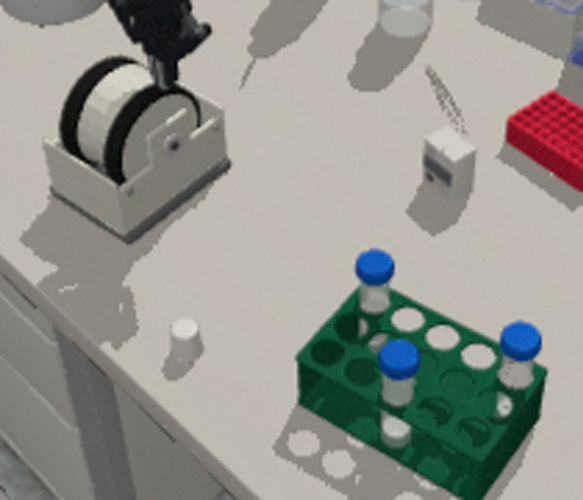

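```bash
python3 -m handwheel '[{"delta_pos":[0,-0.6,0],"twist":[0,0,0],"jaw":0},{"delta_pos":[0,-0.7,2.5],"twist":[0,0,0],"jaw":0},{"delta_pos":[0,-0.7,5.2],"twist":[0,0,0],"jaw":0},{"delta_pos":[0,-0.7,5.2],"twist":[0,0,0],"jaw":0},{"delta_pos":[0,-0.5,5.2],"twist":[0,0,0],"jaw":0},{"delta_pos":[0,-0.3,5.2],"twist":[0,0,0],"jaw":0},{"delta_pos":[0,-0.1,5.2],"twist":[0,0,0],"jaw":0},{"delta_pos":[0,0.05,5.2],"twist":[0,0,0],"jaw":0},{"delta_pos":[0,0.13,5.2],"twist":[0,0,0],"jaw":0},{"delta_pos":[0,0.16,5.2],"twist":[0,0,0],"jaw":0}]'
```

```text
time_s: 11.33
eef_pos: [442.5, 168.0, 138.6]
ee_rot: [0.471, -0.471, -0.527, 0.528]
force: [0.3, -0.7, 1.1]
grip_width: 0.004
```

```bash
python3 -m handwheel '[{"delta_pos":[0,0.08,0],"twist":[0,0,0],"jaw":0},{"delta_pos":[0,0.01,-0.3],"twist":[0,0,0],"jaw":0},{"delta_pos":[0,-0.06,-0.6],"twist":[0,0,0],"jaw":0},{"delta_pos":[0,-0.11,-0.9],"twist":[0,0,0],"jaw":0},{"delta_pos":[0,-0.15,-1.2],"twist":[0,0,0],"jaw":0},{"delta_pos":[0,-0.18,-1.5],"twist":[0,0,0],"jaw":0},{"delta_pos":[0,-0.2,-1.8],"twist":[0,0,0],"jaw":0},{"delta_pos":[0,-0.21,-2.1],"twist":[0,0,0],"jaw":0},{"delta_pos":[0,-0.22,-2.4],"twist":[0,0,0],"jaw":0},{"delta_pos":[0,-0.22,-2.4],"twist":[0,0,0],"jaw":0}]'
python3 look.py scene s7 140,130,350,310
```

```text
time_s: 12.17
eef_pos: [467.8, 170.7, 142.4]
ee_rot: [-0.47, 0.472, 0.528, -0.527]
force: [-0.5, -2.4, 10.2]
grip_width: -0.003
12.1667 [467.8 170.7 142.4] [-0.49 -2.37 10.23]
```

View pics/s7.png

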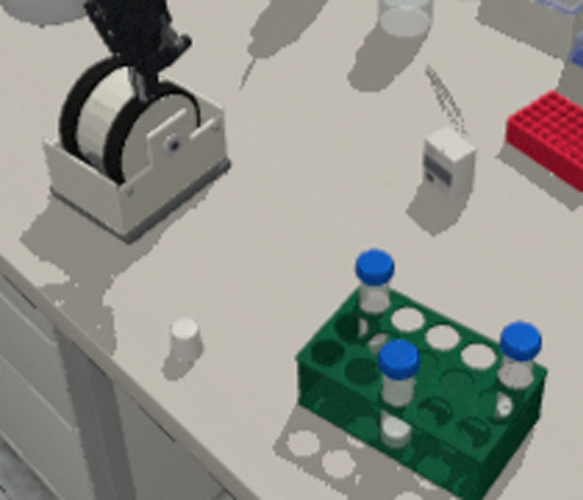

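```bash
python3 -m handwheel '[{"delta_pos":[0,-0.03,-0.3],"twist":[0,0,0],"jaw":0},{"delta_pos":[0,-0.06,-0.6],"twist":[0,0,0],"jaw":0},{"delta_pos":[0,-0.1,-0.9],"twist":[0,0,0],"jaw":0},{"delta_pos":[0,-0.13,-1.2],"twist":[0,0,0],"jaw":0},{"delta_pos":[0,-0.16,-1.5],"twist":[0,0,0],"jaw":0},{"delta_pos":[0,-0.17,-1.8],"twist":[0,0,0],"jaw":0},{"delta_pos":[0,-0.16,-2.1],"twist":[0,0,0],"jaw":0},{"delta_pos":[0,-0.14,-2.4],"twist":[0,0,0],"jaw":0},{"delta_pos":[0,-0.12,-2.7],"twist":[0,0,0],"jaw":0},{"delta_pos":[0,-0.12,-2.7],"twist":[0,0,0],"jaw":0}]'
python3 look.py scene s8 140,130,350,310
```

```text
time_s: 13.05
eef_pos: [494.4, 173.8, 143.0]
ee_rot: [-0.47, 0.472, 0.528, -0.527]
force: [1.9, -1.8, 5.7]
grip_width: -0.0
13.05 [494.4 173.8 143. ] [ 1.89 -1.83  5.69]
```

View pics/s8.png

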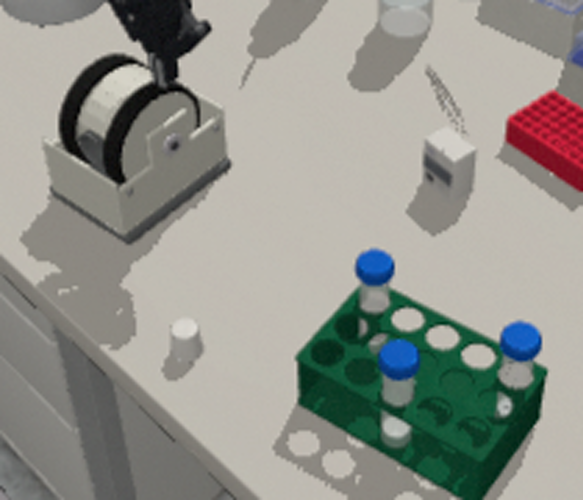

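```bash
python3 -m handwheel '[{"delta_pos":[0,-0.6,0],"twist":[0,0,0],"jaw":0},{"delta_pos":[0,-0.8,2.5],"twist":[0,0,0],"jaw":0},{"delta_pos":[0,-0.8,5.2],"twist":[0,0,0],"jaw":0},{"delta_pos":[0,-0.8,5.2],"twist":[0,0,0],"jaw":0},{"delta_pos":[0,-0.5,5.2],"twist":[0,0,0],"jaw":0},{"delta_pos":[0,-0.3,5.2],"twist":[0,0,0],"jaw":0},{"delta_pos":[0,-0.15,5.2],"twist":[0,0,0],"jaw":0},{"delta_pos":[0,-0.05,5.2],"twist":[0,0,0],"jaw":0},{"delta_pos":[0,0.01,5.2],"twist":[0,0,0],"jaw":0},{"delta_pos":[0,0.04,5.2],"twist":[0,0,0],"jaw":0}]'
python3 - <<'E'
from h import *
c=pickle.load(open("s8.pkl","rb"))
yaw=np.deg2rad(6.5);ex=np.array([np.cos(yaw),np.sin(yaw),0]);ez=np.array([0,0,1.])
a=np.array([469,204.5,85])
for th in (40,50,60,70,80): 
  th=np.deg2rad(th); print(np.rad2deg(th).round(),((project(c,a+58*(-np.sin(th)*ex+np.cos(th)*ez))[0]-[140,130])*600/216).round(1))
f=c["frame"][155:205,150:210,::-1];cv2.imwrite("pics/s8z.png",cv2.resize(cv2.convertScaleAbs(f,alpha=1.5),None,fx=10,fy=10,interpolation=cv2.INTER_CUBIC))
E
```

```text
time_s: 13.93
eef_pos: [441.6, 167.9, 141.8]
ee_rot: [0.471, -0.471, -0.527, 0.528]
force: [-0.9, -0.6, 2.6]
grip_width: 0.001
40.0 [100.7 104.8]
50.0 [ 96.4 113.9]
60.0 [ 93.2 123.2]
70.0 [ 91.3 132.3]
80.0 [ 90.7 140.9]
```

View pics/s8z.png

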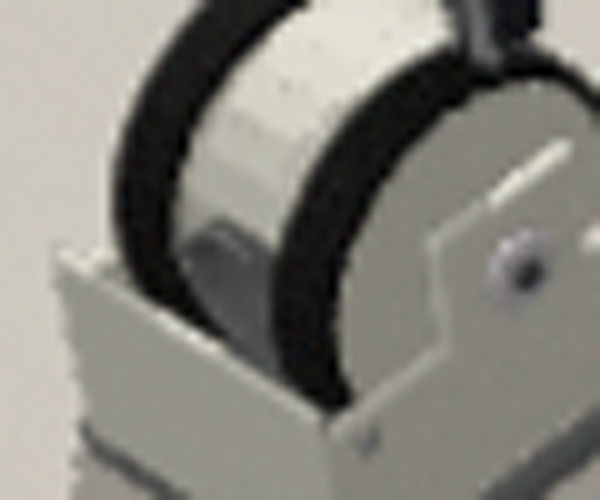

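```bash
python3 -m handwheel '[{"delta_pos":[0,0.05,0],"twist":[0,0,0],"jaw":0},{"delta_pos":[0,-0.02,-0.3],"twist":[0,0,0],"jaw":0},{"delta_pos":[0,-0.1,-0.6],"twist":[0,0,0],"jaw":0},{"delta_pos":[0,-0.16,-0.9],"twist":[0,0,0],"jaw":0},{"delta_pos":[0,-0.21,-1.2],"twist":[0,0,0],"jaw":0},{"delta_pos":[0,-0.25,-1.5],"twist":[0,0,0],"jaw":0},{"delta_pos":[0,-0.28,-1.8],"twist":[0,0,0],"jaw":0},{"delta_pos":[0,-0.3,-2.1],"twist":[0,0,0],"jaw":0},{"delta_pos":[0,-0.32,-2.4],"twist":[0,0,0],"jaw":0},{"delta_pos":[0,-0.33,-2.6],"twist":[0,0,0],"jaw":0}]'
python3 look.py scene s9 150,145,210,205
```

```text
time_s: 14.77
eef_pos: [468.4, 170.8, 146.2]
ee_rot: [-0.47, 0.472, 0.528, -0.527]
force: [-0.5, -2.4, 8.5]
grip_width: -0.004
14.7667 [468.4 170.8 146.2] [-0.53 -2.35  8.48]
```

View pics/s9.png

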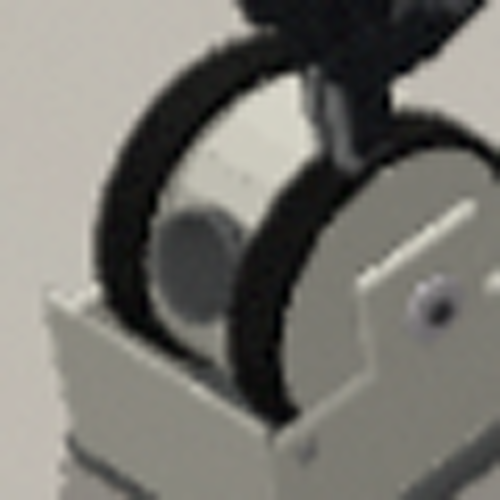

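```bash
python3 -m handwheel '[{"delta_pos":[0,-0.02,-0.3],"twist":[0,0,0],"jaw":0},{"delta_pos":[0,-0.05,-0.6],"twist":[0,0,0],"jaw":0},{"delta_pos":[0,-0.08,-0.9],"twist":[0,0,0],"jaw":0},{"delta_pos":[0,-0.1,-1.2],"twist":[0,0,0],"jaw":0},{"delta_pos":[0,-0.12,-1.5],"twist":[0,0,0],"jaw":0},{"delta_pos":[0,-0.12,-1.8],"twist":[0,0,0],"jaw":0},{"delta_pos":[0,-0.1,-2.1],"twist":[0,0,0],"jaw":0},{"delta_pos":[0,-0.07,-2.4],"twist":[0,0,0],"jaw":0},{"delta_pos":[0,-0.04,-2.7],"twist":[0,0,0],"jaw":0},{"delta_pos":[0,-0.04,-2.7],"twist":[0,0,0],"jaw":0}]'
python3 look.py scene s10 150,145,210,205
```

```text
time_s: 15.65
eef_pos: [495.2, 173.9, 146.1]
ee_rot: [-0.47, 0.472, 0.528, -0.527]
force: [1.3, -1.7, 5.0]
grip_width: 0.001
15.65 [495.2 173.9 146.1] [ 1.25 -1.73  4.98]
```

View pics/s10.png

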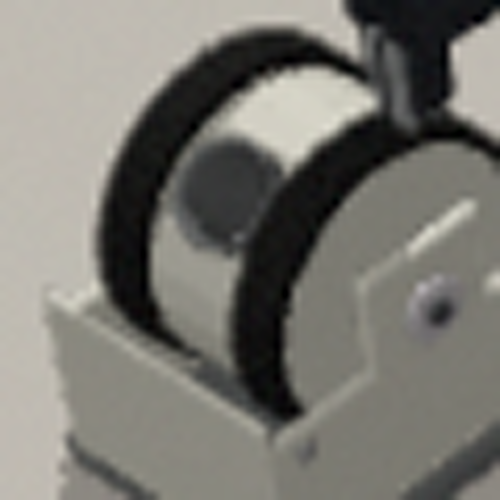

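```bash
python3 -m handwheel '[{"delta_pos":[0,-0.6,0],"twist":[0,0,0],"jaw":0},{"delta_pos":[0,-0.8,2.5],"twist":[0,0,0],"jaw":0},{"delta_pos":[0,-0.8,5.1],"twist":[0,0,0],"jaw":0},{"delta_pos":[0,-0.8,5.1],"twist":[0,0,0],"jaw":0},{"delta_pos":[0,-0.5,5.1],"twist":[0,0,0],"jaw":0},{"delta_pos":[0,-0.3,5.1],"twist":[0,0,0],"jaw":0},{"delta_pos":[0,-0.15,5.1],"twist":[0,0,0],"jaw":0},{"delta_pos":[0,-0.05,5.1],"twist":[0,0,0],"jaw":0},{"delta_pos":[0,0.01,5.1],"twist":[0,0,0],"jaw":0},{"delta_pos":[0,0.04,5.1],"twist":[0,0,0],"jaw":0}]'
python3 look.py scene s11 150,145,210,205; python3 look.py top t11 150,185,220,255;python3 look.py wrist w11
```

```text
time_s: 16.53
eef_pos: [443.4, 168.2, 144.9]
ee_rot: [0.471, -0.471, -0.527, 0.528]
force: [-0.1, 0.4, -0.1]
grip_width: -0.002
16.5333 [443.4 168.2 144.9] [-0.1   0.4  -0.06]
16.5833 [443.4 168.2 144.9] [-0.2   0.29 -0.06]
16.6333 [443.4 168.2 145. ] [-0.07 -0.4   0.36]
```

View pics/t11.png

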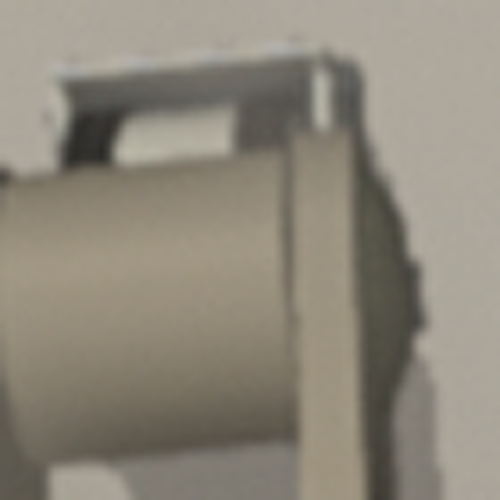

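View pics/w11.png

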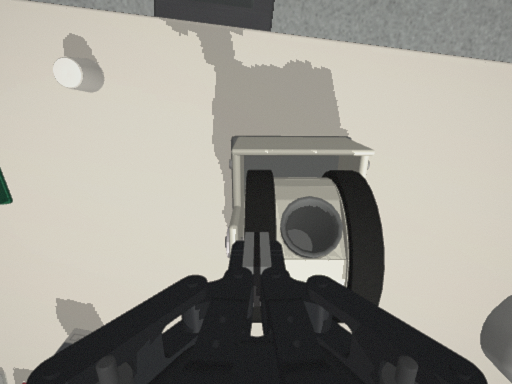

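```bash
cat > port.py <<'E'
from h import *
yaw=np.deg2rad(6.5);ex=np.array([np.cos(yaw),np.sin(yaw),0]);ey=np.array([-np.sin(yaw),np.cos(yaw),0]);ez=np.array([0,0,1.])
A=np.array([469,204.5,85.])
def ang(c,uv):
    Rm,t=cam(c);o=-Rm.T@t;d=np.array([(uv[0]-c["cx"])/c["fx"],(uv[1]-c["cy"])/c["fy"],1])@Rm
    k=((A-o)@ey)/(d@ey) if abs(d@ey)>.5*np.linalg.norm(d) else None
    # ray with cylinder radius 58 about axle (axis ey)
    o2=np.array([(o-A)@ex,(o-A)@ez]);d2=np.array([d@ex,d@ez])
    a=d2@d2;b=2*o2@d2;cc=o2@o2-58**2;k=(-b-np.sqrt(b*b-4*a*cc))/2/a
    p=o2+k*d2; print("dx,z,y",p.round(1),((o+k*d-A)@ey).round(1),"angle rad",np.arctan2(p[0],p[1]).round(3))
E
python3 - <<'E'
from port import *
ang(pickle.load(open("w11.pkl","rb")),(311,226)); ang(pickle.load(open("s11.pkl","rb")),(177.6,168.2))
c=pickle.load(open("w11.pkl","rb"));P=cloud(c)
for v,u in [(185,300),(190,320),(195,280),(205,290)]:
  q=P[v,u]-A; print((q@ex).round(1),(q@ez).round(1),np.hypot(q@ex,q@ez))
E
```

```text
dx,z,y [-35.5  45.8] 1.5 angle rad -0.659
dx,z,y [-36.7  44.9] -4.8 angle rad -0.685
-52.3 11.4 53.51314631736094
-50.7 18.3 53.887071823160525
-48.8 23.6 54.20047482181684
-46.7 37.4 59.777406964129796
```

```bash
python3 -m handwheel '[{"delta_pos":[0,0.12,0],"twist":[0,0,0],"jaw":0},{"delta_pos":[0,0.08,-0.3],"twist":[0,0,0],"jaw":0},{"delta_pos":[0,0.03,-0.6],"twist":[0,0,0],"jaw":0},{"delta_pos":[0,-0.02,-0.9],"twist":[0,0,0],"jaw":0},{"delta_pos":[0,-0.06,-1.2],"twist":[0,0,0],"jaw":0},{"delta_pos":[0,-0.08,-1.5],"twist":[0,0,0],"jaw":0},{"delta_pos":[0,-0.1,-1.8],"twist":[0,0,0],"jaw":0},{"delta_pos":[0,-0.1,-2.1],"twist":[0,0,0],"jaw":0},{"delta_pos":[0,-0.1,-2.4],"twist":[0,0,0],"jaw":0},{"delta_pos":[0,-0.1,-2.4],"twist":[0,0,0],"jaw":0}]'
python3 look.py scene s12 150,145,210,205; python3 look.py wrist w12 
```

```text
time_s: 17.52
eef_pos: [468.8, 170.9, 147.4]
ee_rot: [-0.47, 0.472, 0.528, -0.527]
force: [1.3, -1.2, 9.5]
grip_width: -0.001
17.5167 [468.8 170.9 147.4] [ 1.29 -1.2   9.5 ]
17.5667 [468.7 170.9 147.4] [ 0.58 -1.28  8.16]
```

View pics/s12.png

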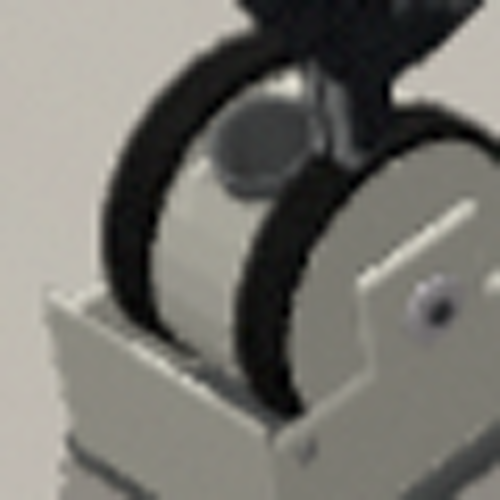

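View pics/w12.png

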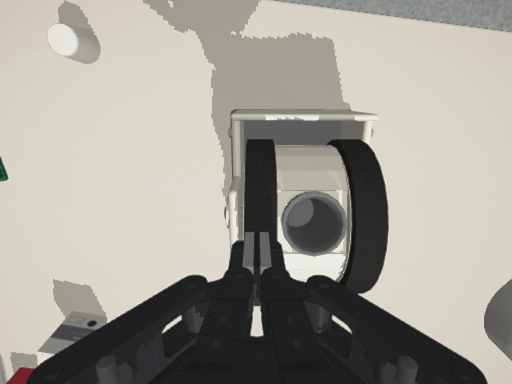

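```bash
python3 - <<'E'
from port import *
ang(pickle.load(open("w12.pkl","rb")),(314,223)); ang(pickle.load(open("s12.pkl","rb")),(150+265/8.33,145+148/8.33))
E
```

```text
dx,z,y [-15.8  55.8] 1.2 angle rad -0.276
dx,z,y [-20.3  54.3] -6.0 angle rad -0.358
```

```bash
python3 -m handwheel '[{"delta_pos":[0,0,-0.3],"twist":[0,0,0],"jaw":0},{"delta_pos":[0,-0.01,-0.6],"twist":[0,0,0],"jaw":0},{"delta_pos":[0,-0.01,-0.9],"twist":[0,0,0],"jaw":0},{"delta_pos":[0,-0.02,-1.2],"twist":[0,0,0],"jaw":0},{"delta_pos":[0,-0.02,-1.5],"twist":[0,0,0],"jaw":0},{"delta_pos":[0,-0.02,-1.5],"twist":[0,0,0],"jaw":0},{"delta_pos":[0,-0.02,-1.5],"twist":[0,0,0],"jaw":0},{"delta_pos":[0,-0.02,-1.5],"twist":[0,0,0],"jaw":0},{"delta_pos":[0,-0.02,-1.5],"twist":[0,0,0],"jaw":0},{"delta_pos":[0,-0.02,-1.5],"twist":[0,0,0],"jaw":0}]'
python3 look.py scene s13 150,145,210,205; python3 look.py wrist w13 
```

```text
time_s: 18.45
eef_pos: [483.4, 172.5, 147.5]
ee_rot: [-0.47, 0.472, 0.528, -0.527]
force: [0.9, -1.8, 8.3]
grip_width: 0.001
18.45 [483.4 172.5 147.5] [ 0.92 -1.76  8.29]
18.5 [483.4 172.5 147.5] [ 0.87 -1.86  7.76]
```

View pics/s13.png

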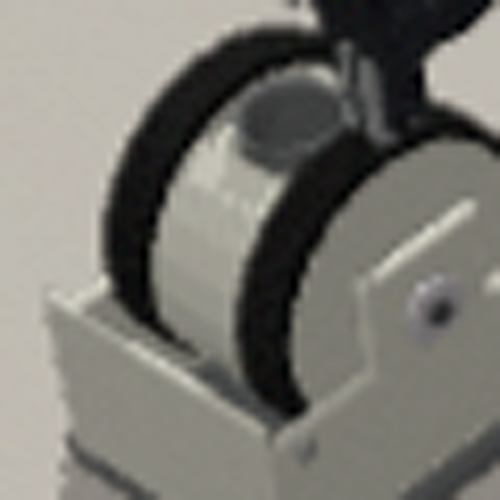

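View pics/w13.png

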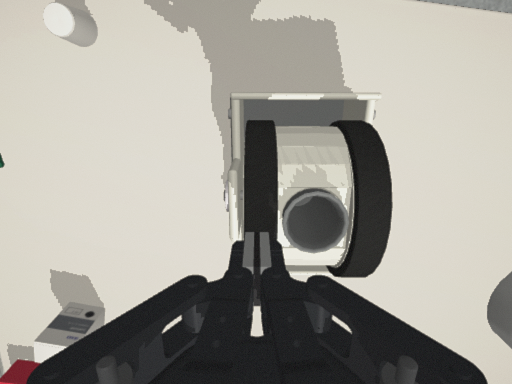

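```bash
python3 - <<'E'
from port import *
ang(pickle.load(open("w13.pkl","rb")),(315,220.5)); ang(pickle.load(open("s13.pkl","rb")),(150+293/8.33,145+122/8.33))
E
```

```text
dx,z,y [-3.6 57.9] 1.2 angle rad -0.062
dx,z,y [-7.5 57.5] -6.5 angle rad -0.13
```

```bash
python3 -m handwheel '[{"delta_pos":[0,0.0,-0.2],"twist":[0,0,0],"jaw":0},{"delta_pos":[0,0.0,-0.4],"twist":[0,0,0],"jaw":0},{"delta_pos":[0,0.0,-0.4],"twist":[0,0,0],"jaw":0},{"delta_pos":[0,-0.3,-0.4],"twist":[0,0,0],"jaw":0},{"delta_pos":[0,-1.0,-0.4],"twist":[0,0,0],"jaw":0},{"delta_pos":[0,-3.0,-0.4],"twist":[0,0,0],"jaw":0},{"delta_pos":[-1,-6.0,2],"twist":[0,0,0],"jaw":0},{"delta_pos":[-3,-7.0,6],"twist":[0,0,0],"jaw":0},{"delta_pos":[-6,-8.0,6],"twist":[0,0,0],"jaw":0},{"delta_pos":[-8,-8.0,6],"twist":[0,0,0],"jaw":0}]'
python3 look.py scene s14 150,145,210,205; python3 look.py wrist w14;python3 look.py top t14 150,185,220,255 
```

```text
time_s: 19.38
eef_pos: [430.8, 85.1, 228.8]
ee_rot: [-0.47, 0.472, 0.528, -0.527]
force: [0.8, 0.9, 0.4]
grip_width: -0.002
19.3833 [430.8  85.1 228.8] [0.75 0.92 0.35]
19.4333 [431.8  82.8 227.9] [ 1.59 -2.33  0.28]
19.4833 [431.7  84.4 227.3] [ 0.14 -0.94 -0.03]
```

View pics/s14.png

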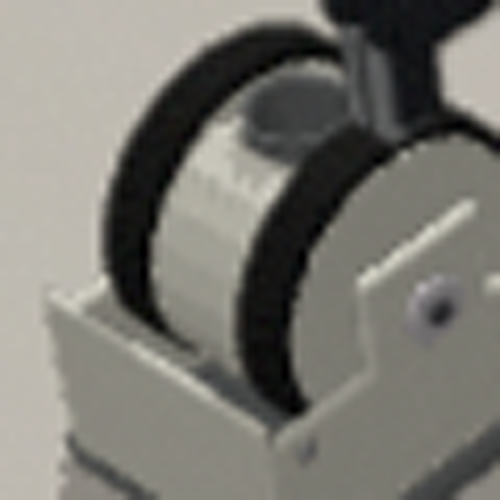

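View pics/w14.png

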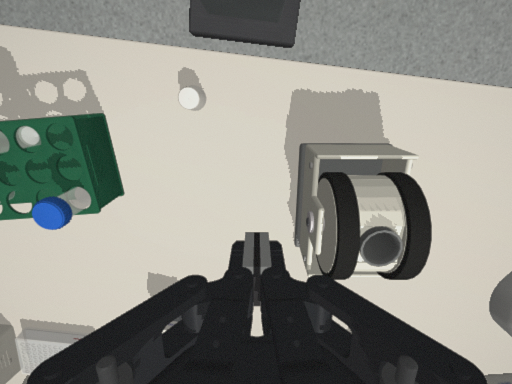

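View pics/t14.png

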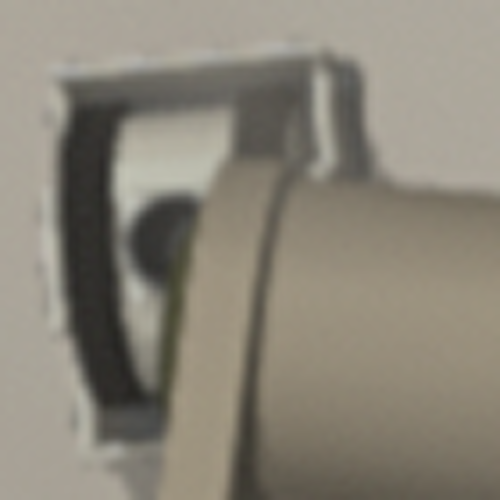

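```bash
python3 - <<'E'
from port import *
c=pickle.load(open("s14.pkl","rb"));q=project(c,(431,85,228))[0];print((q-[150,145])*8.33, c["tvec"])
w=pickle.load(open("w14.pkl","rb"))
ang(w,(380.5,246)); ang(c,(150+301/8.33,145+115/8.33))
f=w["frame"][160:290,290:440,::-1];cv2.imwrite("pics/w14z.png",cv2.resize(f,None,fx=5,fy=5,interpolation=cv2.INTER_CUBIC))
t=pickle.load(open("t14.pkl","rb"));ang(t,(150+165/7.14,185+240/7.14))
E
```

```text
[404.08610814 115.89385774] [-385.4184206   352.26816986 1015.32343587]
dx,z,y [-0.6 58. ] 1.0 angle rad -0.01
dx,z,y [-3.6 57.9] -6.3 angle rad -0.062
dx,z,y [ 2.4 57.9] 5.9 angle rad 0.042
```

View pics/w14z.png

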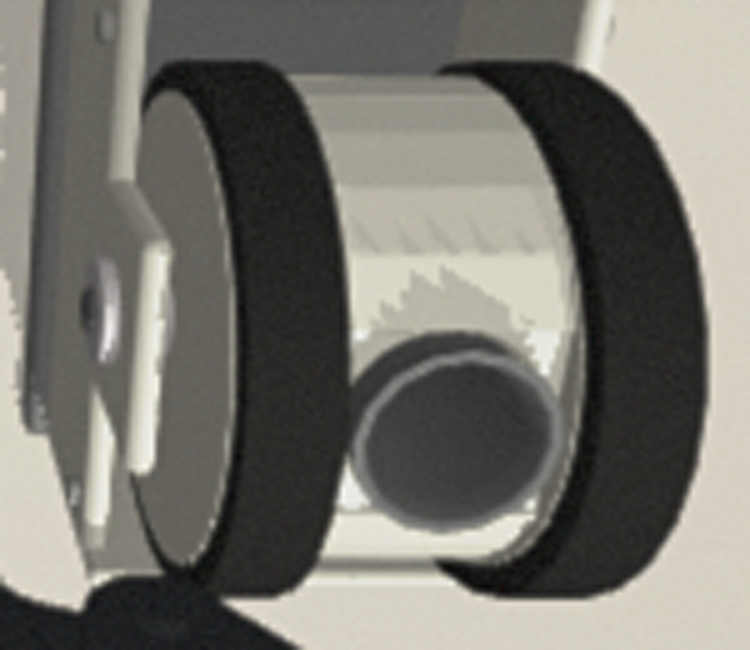

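```bash
python3 - <<'E'
from h import *
from rig import telemetry
s=telemetry.sense();print(s["joints"])
goto(s,(429,-211,200),down(0.113))
E
```

```text
[-7.18502145e-02  1.27506832e-01  1.74265661e+00  1.72013397e-04
  1.27075805e+00 -1.75364515e+00]
delta cm [-29.45   2.68   3.54]
twist [1.000e-03 1.569e+00 1.000e-03]
```

```bash
python3 -m handwheel '[{"delta_pos":[-3,0,0.3],"twist":[0,0.12,0],"jaw":0.8},{"delta_pos":[-6,0,0.6],"twist":[0,0.24,0],"jaw":0.8},{"delta_pos":[-9,0,1],"twist":[0,0.36,0],"jaw":0.8},{"delta_pos":[-12,0,1.4],"twist":[0,0.48,0],"jaw":0.8},{"delta_pos":[-15,0,1.8],"twist":[0,0.6,0],"jaw":0.8},{"delta_pos":[-18,0,2.2],"twist":[0,0.72,0],"jaw":0.8},{"delta_pos":[-21,0,2.6],"twist":[0,0.84,0],"jaw":0.8},{"delta_pos":[-24,0,3],"twist":[0,0.96,0],"jaw":0.8},{"delta_pos":[-27,0,3.3],"twist":[0,1.08,0],"jaw":0.8},{"delta_pos":[-29.4,0,3.5],"twist":[0,1.2,0],"jaw":0.8}]'
python3 -c "
from h import *
from rig import telemetry
s=telemetry.sense();goto(s,(429,-211,190),down(0.113))"
python3 look.py top t15 150,185,220,255
```

```text
time_s: 20.37
eef_pos: [430.1, -210.9, 226.1]
ee_rot: [0.687, -0.687, -0.167, 0.168]
force: [1.0, 0.1, -0.5]
grip_width: 0.799
delta cm [-0.1   3.61  0.04]
twist [-0.001  0.365 -0.   ]
20.3667 [ 430.1 -210.9  226.1] [ 1.04  0.08 -0.51]
```

View pics/t15.png

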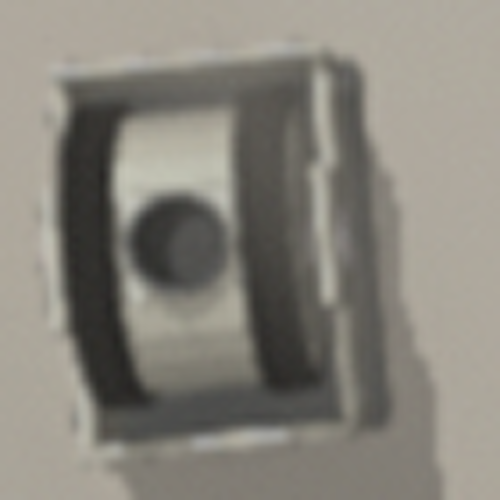

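```bash
python3 - <<'E'
from port import *
t=pickle.load(open("t15.pkl","rb"));f=lambda x,y:(150+x/7.143-.43,185+y/7.143-.43)
r,fr=ray_plane(t,[f(190,57),f(222,440)],83);m=(r+fr)/2;print(r,fr,np.linalg.norm(r-fr),m)
p=ray_plane(t,[f(179,242)],143)[0];print("port",p,"rel dx,dy",(p-m)@ex,(p-m)@ey)
# hough-like: dark ellipse
g=cv2.cvtColor(t["frame"],cv2.COLOR_RGB2GRAY);print(g[219,160:195])
E
```

```text
[546.83294893 213.63128278  83.        ] [395.95703232 197.1571696   83.        ] 151.77265438231257 [471.39499062 205.39422619  83.        ]
port [471.19984257 206.59970031 143.        ] rel dx,dy -0.0574300676784741 1.2198165514753838
[ 34  34  34  34  34  47  76  78  56  37  36  38  39  47  56  59  58  58
  60  57  58  71  81  64  48  47  49  52  52  52  61  67  73  84 100]
```

```bash
python3 -m handwheel '[{"delta_pos":[0,0.5,0],"twist":[0,0.12,0],"jaw":0.8},{"delta_pos":[0,1,0],"twist":[0,0.24,0],"jaw":0.8},{"delta_pos":[-0.1,2,0],"twist":[0,0.365,0],"jaw":0.8},{"delta_pos":[-0.1,3,0],"twist":[0,0.365,0],"jaw":0.8},{"delta_pos":[-0.1,3.6,0],"twist":[0,0.365,0],"jaw":0.8},{"delta_pos":[-0.1,3.6,0],"twist":[0,0.365,0],"jaw":0.8},{"delta_pos":[-0.1,3.6,0],"twist":[0,0.365,0],"jaw":0.8},{"delta_pos":[-0.1,3.6,0],"twist":[0,0.365,0],"jaw":0.8},{"delta_pos":[-0.1,3.6,0],"twist":[0,0.365,0],"jaw":0.8},{"delta_pos":[-0.1,3.6,0],"twist":[0,0.365,0],"jaw":0.8}]'
python3 look.py wrist w16
```

```text
time_s: 21.25
eef_pos: [429.1, -210.3, 190.7]
ee_rot: [-0.706, 0.706, 0.042, -0.042]
force: [-0.5, -0.3, 0.4]
grip_width: 0.803
21.25 [ 429.1 -210.3  190.7] [-0.48 -0.31  0.39]
```

View pics/w16.png

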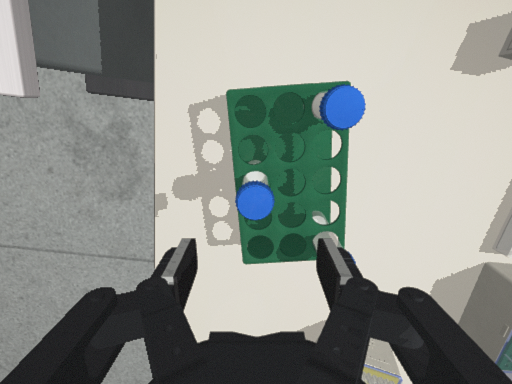

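```bash
python3 - <<'E'
from h import *
c=pickle.load(open("w16.pkl","rb"));hsv=cv2.cvtColor(c["frame"],cv2.COLOR_RGB2HSV)
m=cv2.inRange(hsv,(100,120,60),(130,255,255));m[:,:230]=0;m[:,290:]=0
n,l,s,ce=cv2.connectedComponentsWithStats(m);i=1+np.argmax(s[1:,4]);print(s[i],ce[i])
print(ray_plane(c,ce[i],115),cam(c)[0].T@-cam(c)[1])
(u,v),r=cv2.minEnclosingCircle(np.argwhere(l==i)[:,::-1].astype(np.float32));print(u,v,r,ray_plane(c,(u,v),117))
P=cloud(c);q=P[l==i];print(np.median(q,0))
E
```

```text
[ 236  181   39   39 1192] [254.5704698  200.29781879]
[[ 426.70512329 -211.67730846  115.        ]] [ 418.46685555 -128.63522218  334.60687897]
254.5 200.07142639160156 19.71154022216797 [[ 426.54596835 -210.72247649  117.        ]]
[ 426.57289801 -210.49037847  118.20769213]
```

```bash
python3 -m handwheel '[{"delta_pos":[-0.19,1.5,-0.05],"twist":[0,0,0],"jaw":0.8},{"delta_pos":[-0.19,3.5,-0.05],"twist":[0,0,0],"jaw":0.8},{"delta_pos":[-0.19,5.5,-0.05],"twist":[0,0,0],"jaw":0.8},{"delta_pos":[-0.19,7.5,-0.05],"twist":[0,0,0],"jaw":0.8},{"delta_pos":[-0.19,9,-0.05],"twist":[0,0,0],"jaw":0.8},{"delta_pos":[-0.19,10,-0.05],"twist":[0,0,0],"jaw":0.8},{"delta_pos":[-0.19,10.2,-0.05],"twist":[0,0,0],"jaw":0.8},{"delta_pos":[-0.19,10.2,-0.05],"twist":[0,0,0],"jaw":0.8},{"delta_pos":[-0.19,10.2,-0.05],"twist":[0,0,0],"jaw":0.8},{"delta_pos":[-0.19,10.2,-0.05],"twist":[0,0,0],"jaw":0.8}]' 40
python3 look.py scene s17 240,200,350,300;python3 look.py wrist w17
```

```text
time_s: 22.13
eef_pos: [427.6, -211.3, 89.3]
ee_rot: [-0.705, 0.706, 0.043, -0.042]
force: [-0.6, 0.1, 0.6]
grip_width: 0.803
22.1333 [ 427.6 -211.3   89.3] [-0.62  0.13  0.55]
22.1833 [ 427.5 -211.2   89.2] [ 0.09  0.17 -0.22]
```

View pics/s17.png

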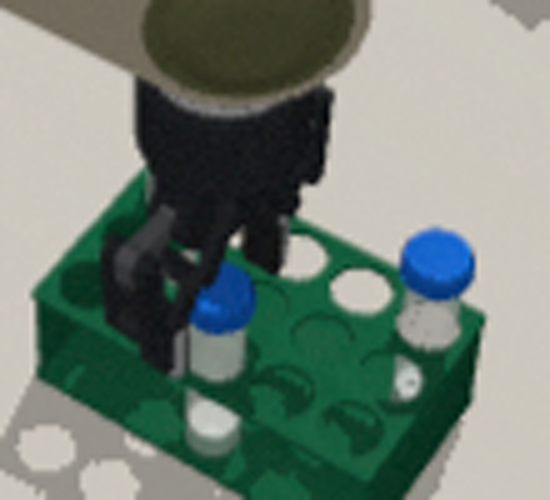

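View pics/w17.png

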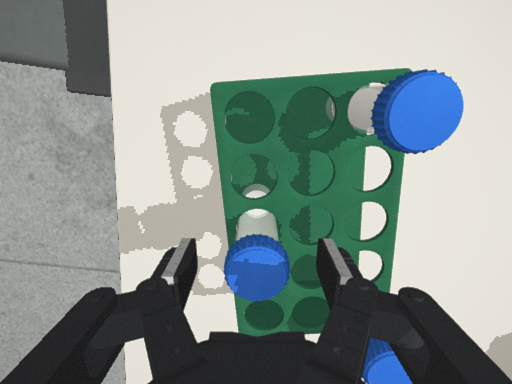

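```bash
python3 -m handwheel '[{"delta_pos":[0,0,0],"twist":[0,0,0],"jaw":0.2},{"delta_pos":[0,0,0],"twist":[0,0,0],"jaw":0.2},{"delta_pos":[0,0,0],"twist":[0,0,0],"jaw":0.2},{"delta_pos":[0,0,0],"twist":[0,0,0],"jaw":0.2},{"delta_pos":[0,0,0],"twist":[0,0,0],"jaw":0.2},{"delta_pos":[0,0,0],"twist":[0,0,0],"jaw":0.2},{"delta_pos":[0,0,0],"twist":[0,0,0],"jaw":0.2},{"delta_pos":[0,0,0],"twist":[0,0,0],"jaw":0.2},{"delta_pos":[0,0,0],"twist":[0,0,0],"jaw":0.2},{"delta_pos":[0,0,0],"twist":[0,0,0],"jaw":0.2}]' 40
python3 look.py wrist w18
```

```text
time_s: 23.07
eef_pos: [427.3, -211.1, 88.7]
ee_rot: [-0.706, 0.706, 0.042, -0.042]
force: [-1.2, 0.4, 5.1]
grip_width: 0.389
23.0667 [ 427.3 -211.1   88.7] [-1.16  0.4   5.05]
```

View pics/w18.png

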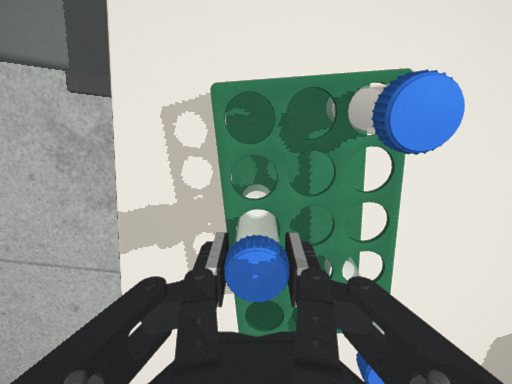

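```bash
python3 -m handwheel '[{"delta_pos":[0,-0.5,0],"twist":[0,0,0],"jaw":0.2},{"delta_pos":[0,-1.5,0],"twist":[0,0,0],"jaw":0.2},{"delta_pos":[0,-3.5,0],"twist":[0,0,0],"jaw":0.2},{"delta_pos":[0,-6,0],"twist":[0,0,0],"jaw":0.2},{"delta_pos":[0,-9,0],"twist":[0,0,0],"jaw":0.2},{"delta_pos":[0,-12,0],"twist":[0,0,0],"jaw":0.2},{"delta_pos":[0,-15,0],"twist":[0,0,0],"jaw":0.2},{"delta_pos":[0,-17,0],"twist":[0,0,0],"jaw":0.2},{"delta_pos":[0,-18.5,0],"twist":[0,0,0],"jaw":0.2},{"delta_pos":[0,-19,0],"twist":[0,0,0],"jaw":0.2}]' 40
python3 look.py wrist w19;python3 look.py scene s19 240,100,370,280; python3 -c "
from h import *
from rig import telemetry
s=telemetry.sense();print(s['grip_width']);goto(s,(470,205.8,279),down(0.113))"
```

```text
time_s: 23.95
eef_pos: [427.5, -211.1, 281.2]
ee_rot: [-0.705, 0.707, 0.043, -0.041]
force: [-0.1, -0.5, 1.1]
grip_width: 0.389
23.95 [ 427.5 -211.1  281.2] [-0.15 -0.46  1.13]
24.0 [ 427.5 -211.1  280.6] [ 0.1  -0.32 -0.39]
0.3883798410020392
delta cm [ 9.200e+00 -3.000e-02  4.087e+01]
twist [0.001 0.006 0.001]
```

View pics/s19.png

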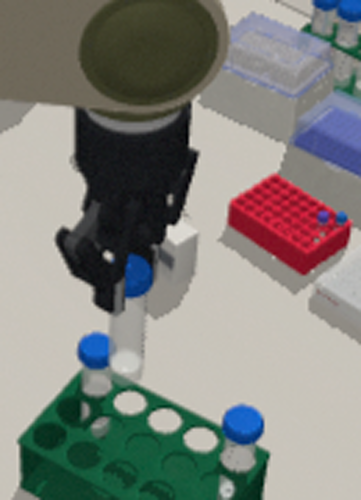

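View pics/w19.png

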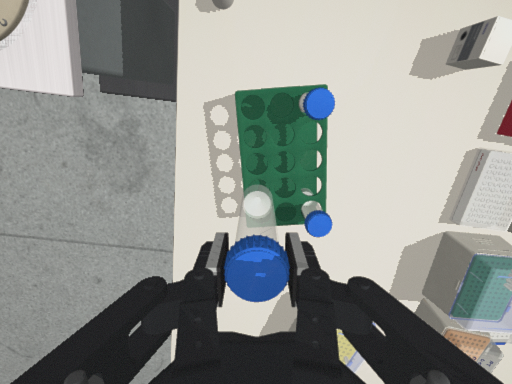

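```bash
python3 -m handwheel '[{"delta_pos":[0.6,0,2.5],"twist":[0,0,0],"jaw":0.2},{"delta_pos":[1.2,0,5.5],"twist":[0,0,0],"jaw":0.2},{"delta_pos":[2.2,0,9],"twist":[0,0,0],"jaw":0.2},{"delta_pos":[3,0,12.5],"twist":[0,0,0],"jaw":0.2},{"delta_pos":[3.8,0,16],"twist":[0,0,0],"jaw":0.2},{"delta_pos":[4.6,0,19.5],"twist":[0,0,0],"jaw":0.2},{"delta_pos":[5.4,0,23],"twist":[0,0,0],"jaw":0.2},{"delta_pos":[6,0,26.5],"twist":[0,0,0],"jaw":0.2},{"delta_pos":[6.6,0,29.5],"twist":[0,0,0],"jaw":0.2},{"delta_pos":[7,0,31],"twist":[0,0,0],"jaw":0.2}]' 40
python3 look.py top t20 150,185,220,255; python3 look.py wrist w20; python3 - <<'E'
from h import *
from rig import telemetry
s=telemetry.sense();print(s['grip_width']);goto(s,(470,205.8,279),down(0.113))
c=pickle.load(open("w19.pkl","rb"))
print("cap",ray_plane(c,(257,268),309),"foot",ray_plane(c,(258,203),195))
hsv=cv2.cvtColor(c["frame"],cv2.COLOR_RGB2HSV)
E
```

```text
time_s: 24.88
eef_pos: [459.0, 108.2, 277.1]
ee_rot: [0.706, -0.706, -0.042, 0.044]
force: [0.8, -0.8, 0.4]
grip_width: 0.391
24.8833 [459.  108.2 277.1] [ 0.8  -0.77  0.42]
24.9333 [459.2 109.1 277. ] [ 0.17  1.78 -0.42]
0.3905932926594155
delta cm [ 2.27 -0.2   9.66]
twist [-0.001  0.009 -0.002]
cap [[ 426.56093511 -209.14717246  309.        ]] foot [[ 429.10365555 -218.98215289  195.        ]]
```

View pics/w20.png

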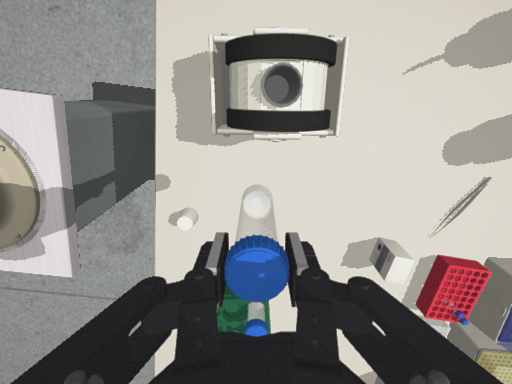

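```bash
python3 look.py scene s20 130,60,330,230; python3 - <<'E'
from port import *
c=pickle.load(open("w20.pkl","rb"));print("port",ray_plane(c,(282,85.5),143))
print("rims", ray_plane(c,[(281,37),(281,132)],145))
f=c["frame"][20:150,200:360,::-1];cv2.imwrite("pics/w20z.png",cv2.resize(f,None,fx=4.5,fy=4.5,interpolation=cv2.INTER_CUBIC))
c=pickle.load(open("s19.pkl","rb"))
k=500/180
for p in [(427.4,-211.1,309),(427.4,-211.1,294),(427.4,-211.1,196)]: print((project(c,p)[0]-[240,100])*600/216)
f=c["frame"][170:245,250:310,::-1];cv2.imwrite("pics/s19z.png",cv2.resize(f,None,fx=8,fy=8,interpolation=cv2.INTER_CUBIC))
for p in [(427.4,-211.1,309),(427.4,-211.1,294),(427.4,-211.1,196)]: print("z",(project(c,p)[0]-[250,170])*8)
E
```

```text
24.9833 [459.2 107.2 277. ] [ 0.49 -1.19 -0.35]
port [[470.62961576 205.41964729 143.        ]]
rims [[463.39190146 245.5245416  145.        ]
 [476.06378927 162.28366246 145.        ]]
[126.76376389 263.27723335]
[126.15581237 278.19553863]
[122.49138055 368.11572207]
z [285.07964    198.23843204]
z [283.32873961 241.20315125]
z [272.77517599 500.17327956]
```

View pics/s19z.png

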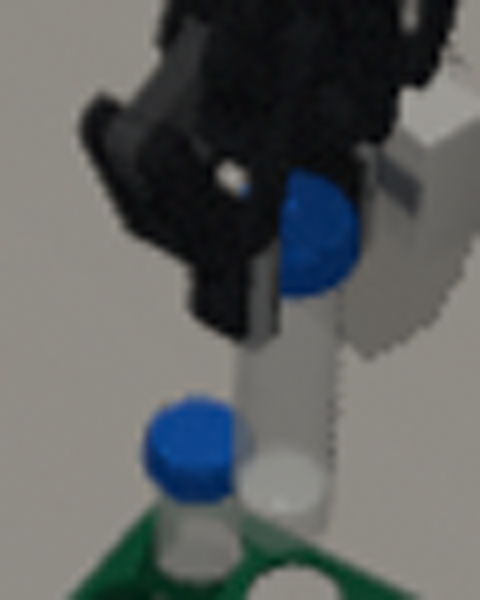

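View pics/w20z.png

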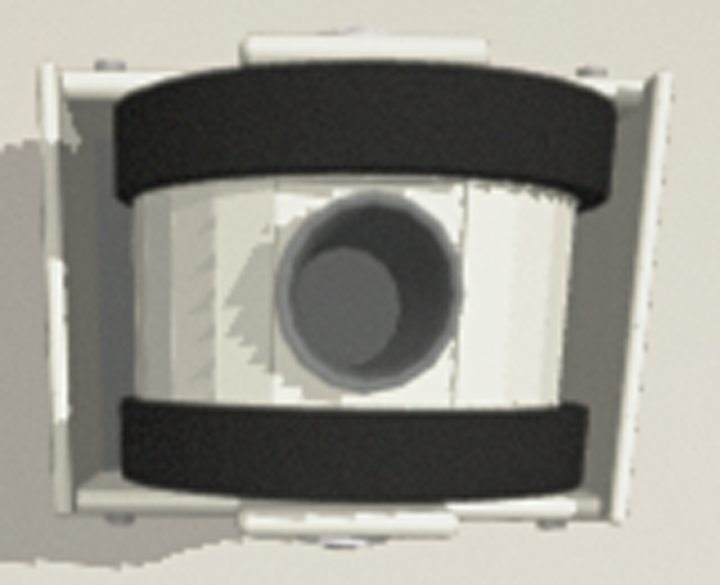

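```bash
python3 -m handwheel '[{"delta_pos":[0.6,0,2.5],"twist":[0,0,0],"jaw":0.2},{"delta_pos":[1.2,0,5],"twist":[0,0,0],"jaw":0.2},{"delta_pos":[1.8,0,7.5],"twist":[0,0,0],"jaw":0.2},{"delta_pos":[2.2,0,9],"twist":[0,0,0],"jaw":0.2},{"delta_pos":[2.3,1,9.5],"twist":[0,0,0],"jaw":0.2},{"delta_pos":[2.3,2.5,9.6],"twist":[0,0,0],"jaw":0.2},{"delta_pos":[2.3,3.8,9.6],"twist":[0,0,0],"jaw":0.2},{"delta_pos":[2.3,3.8,9.6],"twist":[0,0,0],"jaw":0.2},{"delta_pos":[2.3,3.8,9.6],"twist":[0,0,0],"jaw":0.2},{"delta_pos":[2.3,3.8,9.6],"twist":[0,0,0],"jaw":0.2}]' 40
python3 look.py wrist w21;python3 look.py scene s21 130,80,250,220; python3 - <<'E'
from h import *
from rig import telemetry
s=telemetry.sense();print(s["time_s"],s['grip_width']);goto(s,(471,206,237),down(0.113))
E
```

```text
time_s: 25.87
eef_pos: [471.6, 202.4, 240.7]
ee_rot: [-0.706, 0.706, 0.042, -0.041]
force: [0.3, -1.4, 0.4]
grip_width: 0.387
25.8667 [471.6 202.4 240.7] [ 0.27 -1.42  0.37]
25.9167 [471.7 202.6 241. ] [ 0.64  0.76 -0.19]
25.9667 0.3830281817685575
delta cm [-0.03  0.4   0.33]
twist [0.    0.005 0.001]
```

View pics/w21.png

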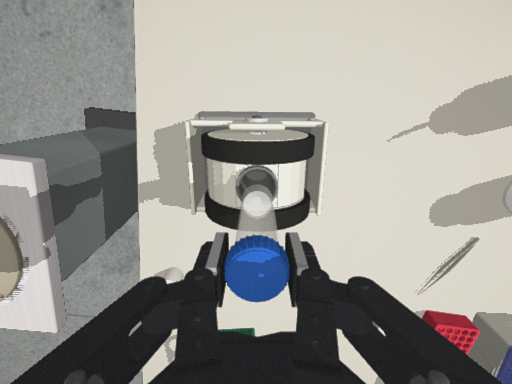

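View pics/s21.png

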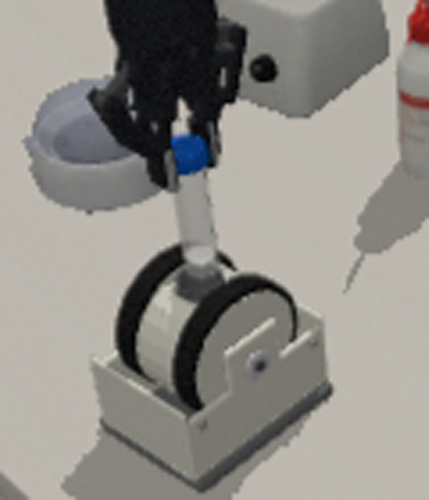

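```bash
python3 - <<'E'
from port import *
c=pickle.load(open("s21.pkl","rb"));k=500/140
f=c["frame"][100:165,165:215,::-1];cv2.imwrite("pics/s21z.png",cv2.resize(f,None,fx=9,fy=9,interpolation=cv2.INTER_CUBIC))
for z in (269,254,156): print((project(c,(471.7,202.5,z))[0]-[165,100])*9)
w=pickle.load(open("w21.pkl","rb"))
f=w["frame"][120:310,180:330,::-1];cv2.imwrite("pics/w21z.png",cv2.resize(f,None,fx=3.1,fy=3.1,interpolation=cv2.INTER_CUBIC))
for z in (269,170,156,143): print(z,project(w,(471.7,202.5,z))[0], (project(w,(471.7,202.5,z))[0]-[180,120])*3.1)
E
```

```text
[144.01687166 174.51454345]
[150.48889998 217.48987135]
[190.21243688 481.26066131]
269 [258.49529488 271.9222078 ] [243.33541412 470.95884417]
170 [257.71253935 201.1040387 ] [240.90887198 251.42251998]
156 [257.65061329 195.50140855] [240.71690121 234.05436649]
143 [257.59887164 190.82019036] [240.55650207 219.54259011]
```

View pics/s21z.png

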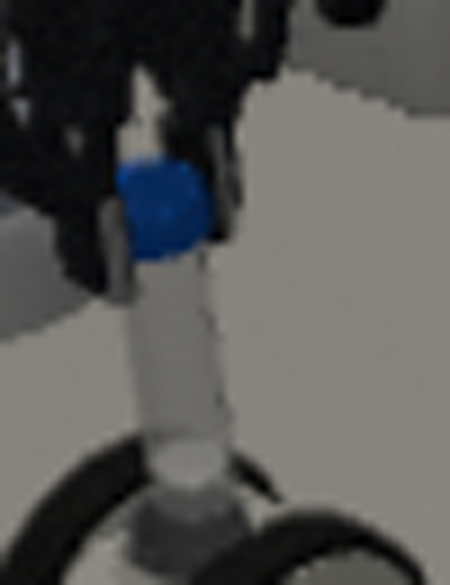

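View pics/w21z.png

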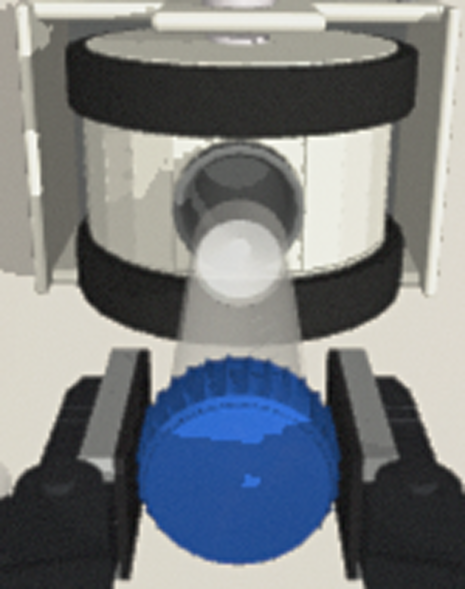

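```bash
python3 - <<'E'
from port import *
w=pickle.load(open("w21.pkl","rb"));P=cloud(w)
hsv=cv2.cvtColor(w["frame"],cv2.COLOR_RGB2HSV);m=cv2.inRange(hsv,(100,120,40),(130,255,255));m[:230]=0;m[305:]=0;m[:,:220]=0;m[:,292:]=0
q=P[m>0];zt=np.percentile(q[:,2],80);top=q[np.abs(q[:,2]-zt)<4];print("cap",zt,len(top),top.min(0),top.max(0),cv2.minEnclosingCircle(top[:,:2].astype(np.float32)))
print("port",ray_plane(w,(180+238/3.1,120+203/3.1),143))
# port mouth ellipse extremes
print(ray_plane(w,[(180+172/3.1,120+203/3.1),(180+304/3.1,120+203/3.1),(180+238/3.1,120+139/3.1)],143))
E
```

```text
cap 270.76311311410853 2846 [454.30726532 185.1476188  266.76664628] [487.84862566 217.32376847 272.32851823] ((470.83642578125, 200.44528198242188), 17.06934356689453)
port [[470.31123411 207.63219947 143.        ]]
[[450.58033218 205.29711143 143.        ]
 [490.04074226 209.96712257 143.        ]
 [467.99005476 227.20520242 143.        ]]
```

```bash
python3 - <<'E'
from port import *
c=pickle.load(open("s21.pkl","rb"))
for p in [(471,206.5,143),(471,209.5,143),(474,206.5,143),(471,206.5,146)]: print(p,project(c,p)[0],"axle face")
# tube in rack scene: compare s3/c0
d=pickle.load(open("c0.pkl","rb"))["scene"]
f=d["frame"][240:300,265:305,::-1];cv2.imwrite("pics/c0tz.png",cv2.resize(f,None,fx=9,fy=9,interpolation=cv2.INTER_CUBIC))
for z in (117,102,4): print((project(d,(427.4,-211.1,z))[0]-[265,240])*9)
s=pickle.load(open("s14.pkl","rb"));f=s["frame"][145:185,165:205,::-1];cv2.imwrite("pics/s14z.png",cv2.resize(f,None,fx=14,fy=14,interpolation=cv2.INTER_CUBIC))
s=pickle.load(open("s17.pkl","rb"))
s=pickle.load(open("s19.pkl","rb"));f=s["frame"][145:185,165:205,::-1];cv2.imwrite("pics/s19p.png",cv2.resize(f,None,fx=14,fy=14,interpolation=cv2.INTER_CUBIC))
E
```

```text
(471, 206.5, 143) [185.61087076 156.60309251] axle face
(471, 209.5, 143) [184.9570983  156.12427904] axle face
(474, 206.5, 143) [186.46867254 156.12557356] axle face
(471, 206.5, 146) [185.4828814  155.76377339] axle face
[163.40226188 140.5326094 ]
[161.89137767 177.60765729]
[152.69566487 403.25796943]
```

View pics/c0tz.png

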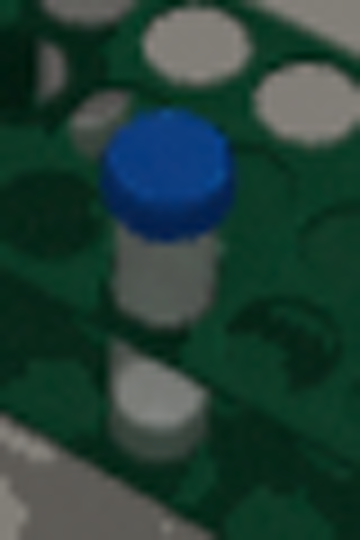

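View pics/s19p.png

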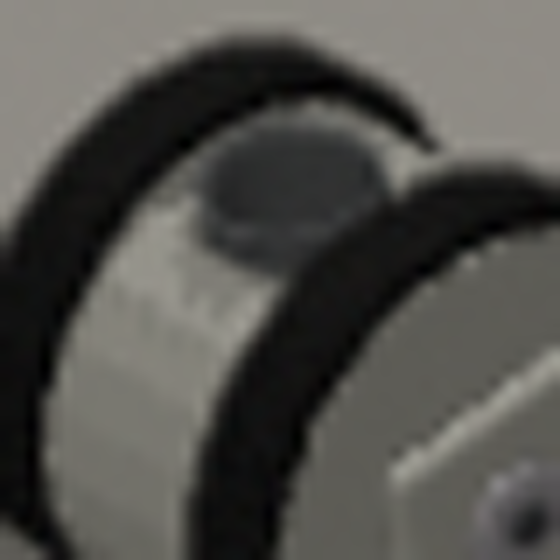

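```bash
python3 -m handwheel '[{"delta_pos":[0,0.2,0.2],"twist":[0,0,0],"jaw":0.2},{"delta_pos":[0,0.4,0.5],"twist":[0,0,0],"jaw":0.2},{"delta_pos":[0,0.6,0.5],"twist":[0,0,0],"jaw":0.2},{"delta_pos":[0,0.8,0.5],"twist":[0,0,0],"jaw":0.2},{"delta_pos":[0,0.9,0.5],"twist":[0,0,0],"jaw":0.2},{"delta_pos":[0,0.9,0.5],"twist":[0,0,0],"jaw":0.2},{"delta_pos":[0,0.9,0.5],"twist":[0,0,0],"jaw":0.2},{"delta_pos":[0,0.9,0.5],"twist":[0,0,0],"jaw":0.2},{"delta_pos":[0,0.9,0.5],"twist":[0,0,0],"jaw":0.2},{"delta_pos":[0,0.9,0.5],"twist":[0,0,0],"jaw":0.2}]' 40
python3 look.py wrist w22 180,120,330,310;python3 look.py scene s22 155,95,215,170
```

```text
time_s: 26.8
eef_pos: [470.7, 208.2, 231.4]
ee_rot: [0.706, -0.706, -0.042, 0.042]
force: [-0.3, 0.8, 0.1]
grip_width: 0.386
26.8 [470.7 208.2 231.4] [-0.35  0.8   0.09]
26.85 [470.7 208.2 231.4] [-0.17  0.55 -0.66]
```

View pics/w22.png

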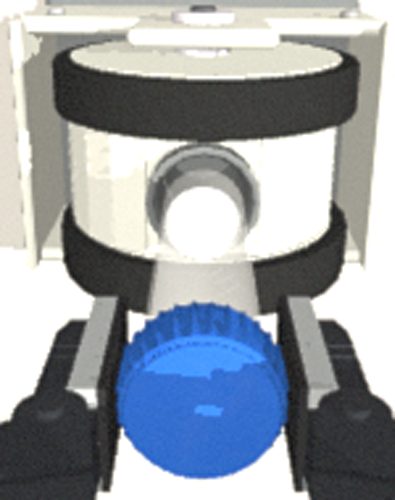

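View pics/s22.png

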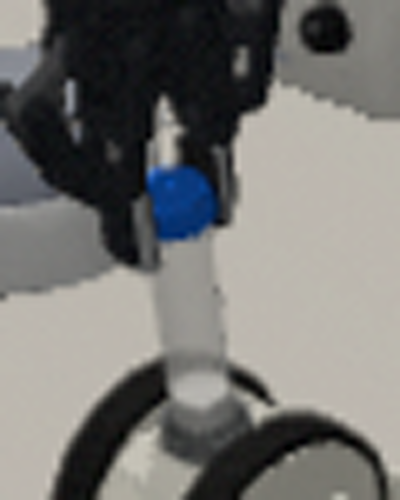

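```bash
python3 - <<'E'
from port import *
w=pickle.load(open("w22.pkl","rb"))
x0,y0=225,165;f=w["frame"][y0:y0+65,x0:x0+70,::-1];f=cv2.resize(f,None,fx=8,fy=8,interpolation=cv2.INTER_CUBIC);cv2.imwrite("pics/w22z.png",f)
Z=lambda p:((project(w,p)-[x0,y0]+.5)*8).round(0)
for cy in (205,207,209): print(cy,Z([(470.8,cy+20,143),(470.8,cy-20,143),(450.8,cy,143),(490.8,cy,143)]).tolist())
T=np.array([470.7,208.2,231.4])
for h in (0,13): print(h,Z([T+[0,14,h-84.7],T+[0,-14,h-84.7],T+[14,0,h-84.7],T+[0,0,h-84.7]]).tolist())
E
```

```text
205 [[283.0, 96.0], [241.0, 424.0], [87.0, 245.0], [435.0, 284.0]]
207 [[285.0, 79.0], [243.0, 408.0], [88.0, 228.0], [438.0, 267.0]]
209 [[288.0, 61.0], [245.0, 393.0], [90.0, 211.0], [441.0, 251.0]]
0 [[279.0, 130.0], [249.0, 364.0], [388.0, 263.0], [264.0, 249.0]]
13 [[281.0, 165.0], [249.0, 411.0], [395.0, 305.0], [265.0, 290.0]]
```

View pics/w22z.png

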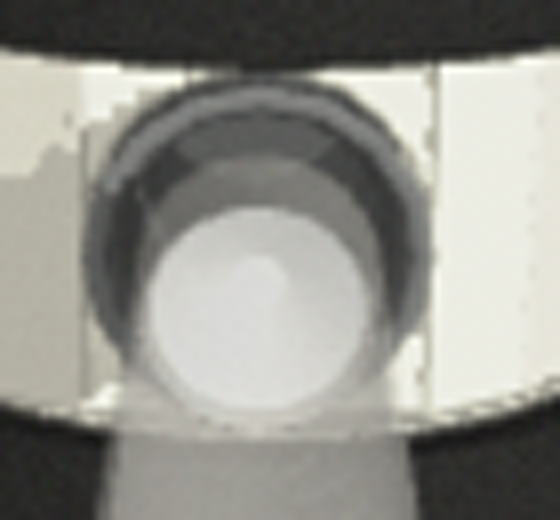

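```bash
python3 -m handwheel '[{"delta_pos":[0.04,0,0.12],"twist":[0,0,0],"jaw":0.2},{"delta_pos":[0.04,0.1,0.12],"twist":[0,0,0],"jaw":0.2},{"delta_pos":[0.04,0.25,0.12],"twist":[0,0,0],"jaw":0.2},{"delta_pos":[0.04,0.4,0.12],"twist":[0,0,0],"jaw":0.2},{"delta_pos":[0.04,0.55,0.12],"twist":[0,0,0],"jaw":0.2},{"delta_pos":[0.04,0.7,0.12],"twist":[0,0,0],"jaw":0.2},{"delta_pos":[0.04,0.85,0.12],"twist":[0,0,0],"jaw":0.2},{"delta_pos":[0.04,1.0,0.12],"twist":[0,0,0],"jaw":0.2},{"delta_pos":[0.04,1.0,0.12],"twist":[0,0,0],"jaw":0.2},{"delta_pos":[0.04,1.0,0.12],"twist":[0,0,0],"jaw":0.2}]' 40
python3 look.py wrist w23 225,165,295,230;python3 look.py scene s23 155,95,215,170
```

```text
time_s: 27.73
eef_pos: [470.9, 209.5, 221.3]
ee_rot: [-0.706, 0.706, 0.042, -0.042]
force: [-0.3, 0.9, 0.5]
grip_width: 0.386
27.7333 [470.9 209.5 221.3] [-0.29  0.92  0.47]
27.7833 [471.  209.5 221.4] [ 0.08  0.4  -0.33]
```

View pics/w23.png

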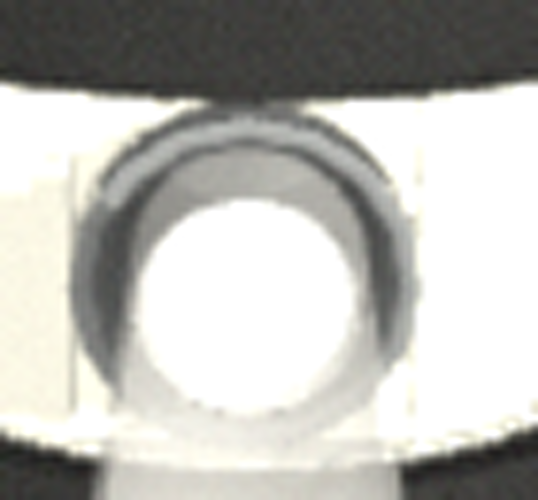

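View pics/s23.png

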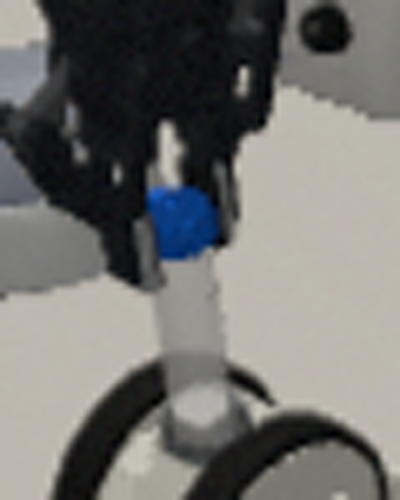

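```bash
python3 - <<'E'
from port import *
w=pickle.load(open("w23.pkl","rb"))
x0,y0=225,165;k=600/78
Z=lambda p:((project(w,p)-[x0,y0]+.5)*k).round(0)
for cy in (206,207,208): print(cy,Z([(470.6,cy+20,143),(450.6,cy,143),(490.6,cy,143)]).tolist())
T=np.array([470.95,209.5,221.35])
for h in (0,13): print(h,Z([T+[0,14,h-84.7],T+[0,-14,h-84.7],T+[14,0,h-84.7],T+[0,0,h-84.7]]).tolist())
E
```

```text
206 [[270.0, 119.0], [73.0, 267.0], [422.0, 306.0]]
207 [[271.0, 110.0], [74.0, 259.0], [423.0, 298.0]]
208 [[272.0, 102.0], [75.0, 250.0], [425.0, 290.0]]
0 [[269.0, 124.0], [241.0, 350.0], [374.0, 253.0], [255.0, 239.0]]
13 [[271.0, 159.0], [240.0, 395.0], [381.0, 293.0], [255.0, 279.0]]
```

```bash
python3 -m handwheel '[{"delta_pos":[0,0,0.08],"twist":[0,0,0],"jaw":0.2},{"delta_pos":[0,0.15,0.08],"twist":[0,0,0],"jaw":0.2},{"delta_pos":[0,0.3,0.08],"twist":[0,0,0],"jaw":0.2},{"delta_pos":[0,0.45,0.08],"twist":[0,0,0],"jaw":0.2},{"delta_pos":[0,0.6,0.08],"twist":[0,0,0],"jaw":0.2},{"delta_pos":[0,0.75,0.08],"twist":[0,0,0],"jaw":0.2},{"delta_pos":[0,0.9,0.08],"twist":[0,0,0],"jaw":0.2},{"delta_pos":[0,1.05,0.08],"twist":[0,0,0],"jaw":0.2},{"delta_pos":[0,1.2,0.08],"twist":[0,0,0],"jaw":0.2},{"delta_pos":[0,1.2,0.08],"twist":[0,0,0],"jaw":0.2}]' 40
```

```text
time_s: 28.67
eef_pos: [470.7, 210.2, 209.0]
ee_rot: [-0.706, 0.706, 0.042, -0.042]
force: [0.0, -0.2, -0.6]
grip_width: 0.391
```

```bash
python3 -m handwheel '[{"delta_pos":[0,0.2,0],"twist":[0,0,0],"jaw":0.2},{"delta_pos":[0,0.4,0],"twist":[0,0,0],"jaw":0.2},{"delta_pos":[0,0.6,0],"twist":[0,0,0],"jaw":0.2},{"delta_pos":[0,0.8,0],"twist":[0,0,0],"jaw":0.2},{"delta_pos":[0,1.0,0],"twist":[0,0,0],"jaw":0.2},{"delta_pos":[0,1.2,0],"twist":[0,0,0],"jaw":0.2},{"delta_pos":[0,1.4,0],"twist":[0,0,0],"jaw":0.2},{"delta_pos":[0,1.6,0],"twist":[0,0,0],"jaw":0.2},{"delta_pos":[0,1.8,0],"twist":[0,0,0],"jaw":0.2},{"delta_pos":[0,2.0,0],"twist":[0,0,0],"jaw":0.2}]' 40
python3 look.py wrist w24 180,120,330,310
```

```text
time_s: 29.5
eef_pos: [470.9, 210.2, 189.1]
ee_rot: [-0.706, 0.706, 0.042, -0.042]
force: [-1.2, 0.4, 0.5]
grip_width: 0.389
29.5 [470.9 210.2 189.1] [-1.21  0.42  0.47]
```

View pics/w24.png

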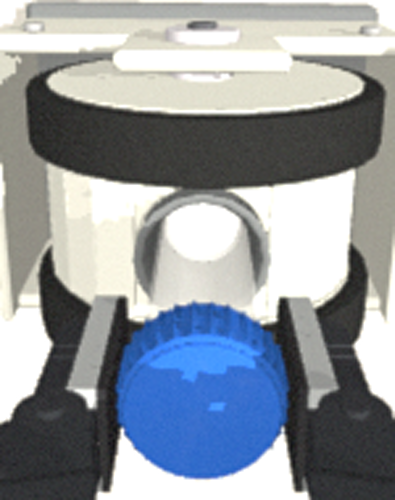

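```bash
python3 -m handwheel '[{"delta_pos":[0,0.35,0],"twist":[0,0,0],"jaw":0.2},{"delta_pos":[0,0.7,0],"twist":[0,0,0],"jaw":0.2},{"delta_pos":[0,1.05,0],"twist":[0,0,0],"jaw":0.2},{"delta_pos":[0,1.4,0],"twist":[0,0,0],"jaw":0.2},{"delta_pos":[0,1.75,0],"twist":[0,0,0],"jaw":0.2},{"delta_pos":[0,2.1,0],"twist":[0,0,0],"jaw":0.2},{"delta_pos":[0,2.45,0],"twist":[0,0,0],"jaw":0.2},{"delta_pos":[0,2.8,0],"twist":[0,0,0],"jaw":0.2},{"delta_pos":[0,3.0,0],"twist":[0,0,0],"jaw":0.2},{"delta_pos":[0,3.2,0],"twist":[0,0,0],"jaw":0.2}]' 40
```

```text
time_s: 30.38
eef_pos: [470.9, 210.2, 157.1]
ee_rot: [-0.706, 0.706, 0.042, -0.042]
force: [0.4, -1.2, 0.2]
grip_width: 0.388
```

Foot ~5 mm above the floor; lower gently until light contact.

```bash
python3 -m handwheel '[{"delta_pos":[0,0.1,0],"twist":[0,0,0],"jaw":0.2},{"delta_pos":[0,0.2,0],"twist":[0,0,0],"jaw":0.2},{"delta_pos":[0,0.3,0],"twist":[0,0,0],"jaw":0.2},{"delta_pos":[0,0.4,0],"twist":[0,0,0],"jaw":0.2},{"delta_pos":[0,0.45,0],"twist":[0,0,0],"jaw":0.2},{"delta_pos":[0,0.5,0],"twist":[0,0,0],"jaw":0.2},{"delta_pos":[0,0.5,0],"twist":[0,0,0],"jaw":0.2},{"delta_pos":[0,0.5,0],"twist":[0,0,0],"jaw":0.2},{"delta_pos":[0,0.5,0],"twist":[0,0,0],"jaw":0.2},{"delta_pos":[0,0.5,0],"twist":[0,0,0],"jaw":0.2}]' 40
```

```text
time_s: 31.22
eef_pos: [470.8, 210.3, 152.3]
ee_rot: [-0.706, 0.706, 0.042, -0.042]
force: [0.9, -1.2, -0.5]
grip_width: 0.389
```

```bash
python3 look.py wrist w25 180,120,330,310;python3 look.py scene s25 145,100,225,190
```

```text
31.2167 [470.8 210.3 152.3] [ 0.85 -1.19 -0.49]
31.2667 [470.8 210.2 152.3] [ 0.21 -1.14 -0.92]
```

View pics/s25.png

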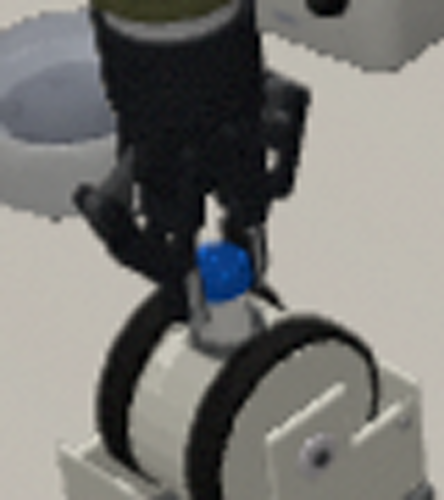

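View pics/w25.png

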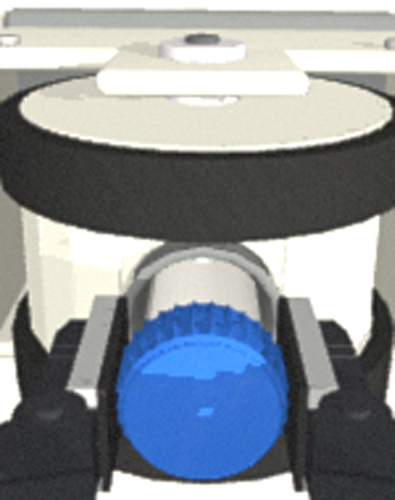

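```bash
python3 -m handwheel '[{"delta_pos":[0,0.04,0],"twist":[0,0,0],"jaw":0.2},{"delta_pos":[0,0.08,0],"twist":[0,0,0],"jaw":0.2},{"delta_pos":[0,0.12,0],"twist":[0,0,0],"jaw":0.2},{"delta_pos":[0,0.15,0],"twist":[0,0,0],"jaw":0.2},{"delta_pos":[0,0.18,0],"twist":[0,0,0],"jaw":0.2},{"delta_pos":[0,0.2,0],"twist":[0,0,0],"jaw":0.2},{"delta_pos":[0,0.2,0],"twist":[0,0,0],"jaw":0.2},{"delta_pos":[0,0.2,0],"twist":[0,0,0],"jaw":0.2},{"delta_pos":[0,0.2,0],"twist":[0,0,0],"jaw":0.2},{"delta_pos":[0,0.2,0],"twist":[0,0,0],"jaw":0.2}]' 40
```

```text
time_s: 32.15
eef_pos: [471.1, 210.3, 150.8]
ee_rot: [0.706, -0.706, -0.042, 0.042]
force: [-0.8, -1.9, 6.2]
grip_width: 0.392
```

```bash
python3 -m handwheel '[{"delta_pos":[0,-0.08,0],"twist":[0,0,0],"jaw":0.2},{"delta_pos":[0,-0.08,0],"twist":[0,0,0],"jaw":0.5},{"delta_pos":[0,-0.08,0],"twist":[0,0,0],"jaw":0.7},{"delta_pos":[0,-0.08,0],"twist":[0,0,0],"jaw":0.8},{"delta_pos":[0,-0.08,0],"twist":[0,0,0],"jaw":0.8},{"delta_pos":[0,-0.08,0],"twist":[0,0,0],"jaw":0.8},{"delta_pos":[0,-0.5,0],"twist":[0,0,0],"jaw":0.8},{"delta_pos":[0,-1.5,0],"twist":[0,0,0],"jaw":0.8},{"delta_pos":[0,-3.5,0],"twist":[0,0,0],"jaw":0.8},{"delta_pos":[0,-6.5,0],"twist":[0,0,0],"jaw":0.8}]' 40
python3 look.py wrist w26;python3 look.py scene s26 145,100,225,190
```

```text
time_s: 32.98
eef_pos: [470.0, 210.1, 215.2]
ee_rot: [-0.706, 0.706, 0.041, -0.043]
force: [0.3, 0.0, -0.1]
grip_width: 0.797
32.9833 [470.  210.1 215.2] [ 0.34  0.03 -0.12]
33.0333 [472.5 210.7 222.5] [ 0.5  -0.08  5.84]
```

View pics/s26.png

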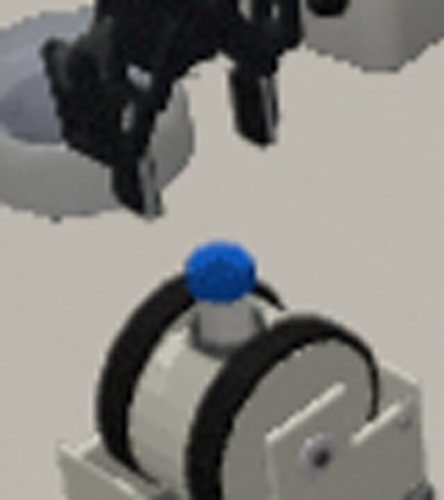

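View pics/w26.png

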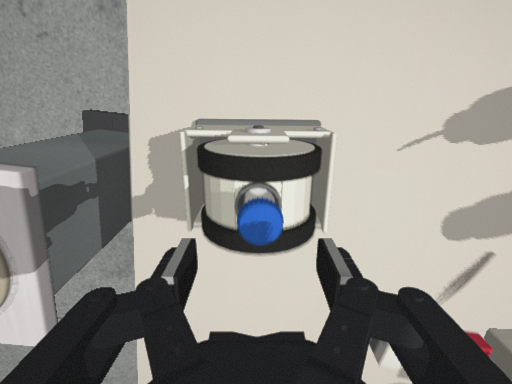

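```bash
python3 -m handwheel '[{"delta_pos":[0,-2,0],"twist":[0,0,0],"jaw":0.8},{"delta_pos":[0,-4,-1],"twist":[0,0,0],"jaw":0.8},{"delta_pos":[0,-5,-4],"twist":[0,0,0],"jaw":0.8},{"delta_pos":[0,-5,-7],"twist":[0,0,0],"jaw":0.8},{"delta_pos":[0,-5,-10],"twist":[0,0,0],"jaw":0.8},{"delta_pos":[0,-5,-13],"twist":[0,0,0],"jaw":0.8},{"delta_pos":[0,-5,-16],"twist":[0,0,0],"jaw":0.8},{"delta_pos":[0,-5,-19],"twist":[0,0,0],"jaw":0.8},{"delta_pos":[0,-5,-21],"twist":[0,0,0],"jaw":0.8},{"delta_pos":[0,-5,-21],"twist":[0,0,0],"jaw":0.8}]' 40
python3 look.py top t27 150,185,220,255;python3 look.py scene s27 145,130,355,300;python3 look.py wrist w27
```

```text
time_s: 33.92
eef_pos: [496.0, -1.3, 265.5]
ee_rot: [-0.706, 0.706, 0.041, -0.041]
force: [-0.1, 0.7, 0.2]
grip_width: 0.801
33.9167 [496.   -1.3 265.5] [-0.14  0.68  0.18]
33.9667 [4.958e+02 4.000e-01 2.655e+02] [-0.06  0.76  0.46]
34.0167 [495.7   1.6 265.5] [ 0.05 -1.26  0.02]
```

View pics/t27.png

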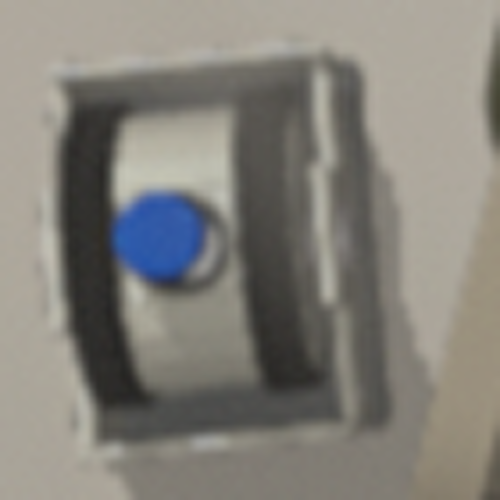

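View pics/s27.png

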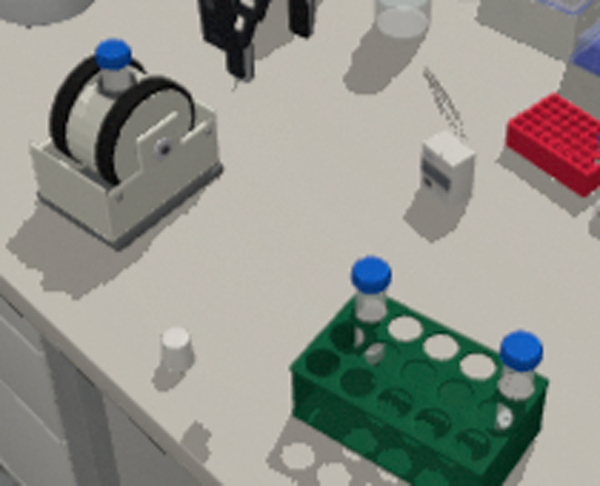

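View pics/w27.png

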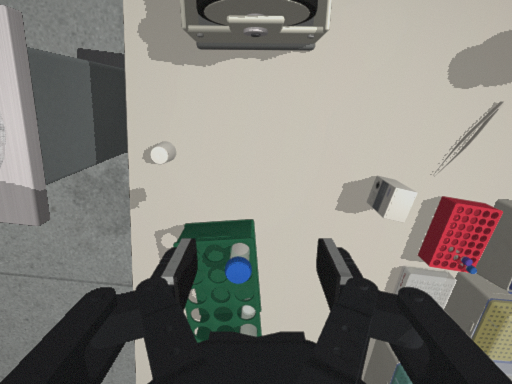

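```bash
python3 - <<'E'
from port import *
t=pickle.load(open("t27.pkl","rb"))
hsv=cv2.cvtColor(t["frame"],cv2.COLOR_RGB2HSV);m=cv2.inRange(hsv,(100,120,40),(130,255,255));m[:205]=0;m[230:]=0;m[:,:160]=0;m[:,190:]=0
ys,xs=np.nonzero(m);print(len(xs),xs.mean(),ys.mean(),ray_plane(t,(xs.mean(),ys.mean()),180))
P=cloud(t);print(np.percentile(P[m>0][:,2],[20,50,80]))
c=pickle.load(open("s27.pkl","rb"));hsv=cv2.cvtColor(c["frame"],cv2.COLOR_RGB2HSV);m=cv2.inRange(hsv,(100,120,40),(130,255,255));m[:135]=0;m[170:]=0;m[:,:170]=0;m[:,200:]=0
print(np.percentile(cloud(c)[m>0][:,2],[50,80,90]))
t0=pickle.load(open("t15.pkl","rb"))
for k in (t0,t): 
  x,y=170,226; print(k["frame"][205:240,176].mean(-1).astype(int))
E
```

```text
111 171.67567567567568 217.7027027027027 [[471.70694619 208.45498261 180.        ]]
[178.81018279 180.82641776 182.91163534]
[177.15875743 179.94536232 180.9583858 ]
[125 126 131 132 133 131 111  78  52  46  51  58  59  59  58  57  58  57
  57  56  66  82  94  97 101 106 103  97  96  96  91  86  83  79  71]
[124 127 130 133 133 130 109  77  60  68  74  72  73  71  71  68  69  73
  72  61  57  79  94  98  97  97  95  93  93  91  88  85  83  80  70]
```

```bash
python3 -c "
from rig import ctrl
print(ctrl.finish_job())"
```

```text
the job is handed in; nothing more can be done
None
```

I turned the port straight up, loaded the tube all the way down into it and let go. I handed the job in at about 34 s; it gave no verdict.

- **Turning the wheel:** I stroked the right rim with the closed fingertips. The highest press I read was about 10 N. Force is only reported at the end of each move, so I did not see the peaks in between.
- **Port angle:** With the fingers clear and the tube still in the rack, the port was within about 0.02 rad of vertical in the top view, measured against the housing. Raw readings were -0.01 (wrist), +0.04 (top) and -0.06 rad (scene), a spread in line with the cameras' 2 to 4 mm position offsets from each other.
- **Loading the tube:** I gripped it by the cap and lowered it until the foot met the floor at about 6 N. Then I eased off about 1 mm, opened the jaws and withdrew.
- **Last checks:** The top of the cap stands at about 180 mm, which is the seated height. The cap's sideways offset from the port is about 2 mm, so the tilt is roughly 0.02 to 0.05 rad. The port's edges in the top view had not moved since before loading.
- **Other objects:** The other two tubes, the rack, the carton and the cup look unmoved, and the gripper is clear of everything.
- **Checks that disagreed:** Before insertion the cameras differed by about 3 mm on how far the tube sat from the port along the axle. I followed the wrist camera, and the tube slid in with no force beyond sensor noise until it touched the floor.

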